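Comb coating rods into their grooved tray

ROBOT

A 7-joint arm with a two-finger parallel gripper is mounted at the origin on a cart in front of the work surface, level with it; the furniture and walls round the work are solid. World frame = base frame: x ahead of the robot, y to its left, z up, the work surface at z = 0. Lengths are in m, angles in rad, forces in N, time in s.
With the tool pointing down it reaches from about 0.425 to 1.025 m from the base axis. Payload 3.6 kg.
Tool frame: the origin (TCP) lies midway between the tips of the shut fingers; the grasp point (between the pads) lies 19 mm behind it; z points along the fingers, y is the direction in which the jaws open and shut (so a half turn about z gives the same grasp; the last joint's range is limited). The gripper opens to 85 mm and grips with 20 to 120 N. Pads are 22 mm wide; open, the fingers measure 114 mm over their backs; the gripper's body (76 mm by 85 mm) begins 54 mm behind the grasp point. The pads swing forward as they close: fully open they stand 13 mm farther back than shut.
Start: joints at [-1.232, 0.591, 0.048, 1.609, -0.033, 0.943, -0.034], TCP at [0.303, 0.658, 0.231] pointing down, gripper open.
Joint ranges: [-2.69, 2.69], [-0.47, 2.24], [-1.27, 1.36], [0.19, 2.51], [-1.53, 4.68], [0.08, 2.07], [-3.09, 3.09]. Speed limits (rad/s): [2.57, 2.57, 3.14, 3.14, 3.14, 3.14, 3.14].

INTERFACE

Orientations are given as a 3x3 rotation matrix whose columns are the frame's x, y, z axes.
In Python, from plant import arm gives the robot as it stands.
- The arm moves only by the tool drive_tool, never from a script. Its argument "steps" is a list of rows, each a list of 3 entries, a list of its own where there are three numbers: the turn, a rotation vector about the tool's x, y, z in degrees, then the shift along the tool's x, y, z in m, then the closure, from -1 (fully open) to 1 (shut). A call has 1 to 20 rows; each row shifts and turns the commanded pose from where the row before left it, along the tool's axes as they then stand; what a row does not reach is not made up. A row lasts 1/12 s, in which the tool goes at most 41.7 mm and 7.16 degrees, less where a joint would pass 70% of its speed; a pose out of reach is approached as far as the arm can. A call with a gripper value outside its range is refused whole. The fingers move at their own pace and stop on an object; the grip force is fixed at half the most. Time passes only in rows, so rows that do not move let the fingers close. It gives the time, the measured TCP pose, the force and the opening at its end, in the units of the state.
- arm.state(): the state, without advancing time (a new reading comes with each control period).
- arm.grab_frame(name): name is "side" or "top"; returns a dict with "frame" (384x512x3 uint8, red, green, blue), "fovy" (degrees; the focal length in pixels is half the picture's height over the tangent of half this angle, whatever the lens; pixels are square), "cx", "cy" (the principal point, pixels), "cam_to_world" (4x4, takes a point from camera to world coordinates). Camera axes: x right, y down, z forward; pixel columns grow to the right and rows downward; lengths in m; the calibration is good to about 2 mm. A picture is of the moment at which its call begins. There is no depth.
- arm.finish_job(): hands the job in, once; it reports no verdict.
The state is a dict: "t": time; "q": joint angles; "joint_velocities": joint speeds; "effort": joint torques, N m; "tcp_pos": TCP position; "tool_rot": TCP orientation; "force": force on the tool from outside, world axes, zero at the start; "moment": the same for the moment, N m; "finger_gap": opening from 0.0 (shut) to 1.0 (fully open).
Only numpy, scipy, OpenCV 4.12 (cv2) and the standard library are available. Lean on these libraries where they do the work, as an engineer would, in place of code of your own. Each camera call takes 0.05 s, during which the arm holds its last target.

TASK

Four steel coating rods lie jumbled across the grooved tray under the light bar. Take the rake from its rest by its leaning handle and comb it through the tray, with the rake in the hand and without touching the rods with the gripper, until every rod lies down in a groove; then put the rake back in its rest with the tines down in the slot and let go. Do not push the other things on the table about or knock them over, and do not bear down hard on the tray with the rake.

Things in the scene. Friction and masses are not known exactly. Their poses are not given: they have to be found in the camera images.
- tray_centre (a point): Middle of the fixed tray's grooved blue bed, level with the flat ridge tops, 16.5 mm above the table; x along the grooves, y across them, z up. Six grooves at y = -50, -30, -10, 10, 30, 50 mm, each 14 mm wide, 10.5 mm deep, 132 mm long; 6 mm ridges between. Beyond them each side is a margin: flat at ridge height to |y| 70 mm, then rising 5 mm to the wall at 105.
- rod_tray: Grey tray with its light bar, one fixed body; origin 16.5 mm below tray_centre, same axes. Inside, 132 mm along x by 210 mm along y. Walls 6 mm thick, tops 25.5 mm above the ridge tops. Posts of the lamp are 14 mm square at x = 82, y = +-121 mm; its arms at |y| 116 to 126 mm, x -35 to 89 mm, are 258 to 270 mm above the table. The -x side is open.
- light_bar (a point): Middle of the underside of the white light bar over the tray, 240 mm above the table; same axes as tray_centre. The bar is 35 mm wide (x), 252 mm long (y), 22 mm high. It lies above the rods, 32.5 mm to the -x side of tray_centre, so a wrist cannot stand upright over the tray.
- rake_tines (a point): Middle of the line of tine tips of the loose rake (220 g); x along the row of tines, z up from the tips. Seven flat steel tines, 10 mm wide along x, 8 mm thick along y, 7 mm gaps, hang 24 mm below a dark head bar 114 x 12 x 14 mm (z 24 to 38 mm). From the bar's middle the handle rises, leaning 40 degrees from z towards -x. At first it stands in the rest.
- rake_grip (a point): Middle of the rake handle's orange grip, 67.5 mm towards -x and 111.4 mm up from rake_tines; same axes as rake_tines, so z is not along the handle: the handle axis is (-0.643, 0, 0.766) in these axes. The grip is a bar 14 mm thick along y and 24 mm wide; along the handle axis it runs from 50 mm below to 30 mm above this point.
- rest_slot (a point): Middle of the slot floor of the fixed black rake rest (base 150 x 60 mm), 6 mm above the table; x along the slot, z up. Slot 130 mm long, 12 mm wide, 18 mm deep, with flared lips opening to about 36 mm at 31 mm above this point. At first the rake stands here, tine tips on the floor, its x along the slot's x. It stands left of the tray, near or far.
- rod_1_mid (a point): Loose steel coating rod with red end bands, 10 mm diameter, 120 mm long with round ends, 60 g, polished, slides and rolls easily. The point is the rod's middle, x along the rod (it rolls about x). Lying in a groove its middle is 5.5 mm below tray_centre's height; on the ridges 5 mm above it.
- rod_2_mid (a point): Loose steel coating rod with blue end bands, 10 mm diameter, 120 mm long with round ends, 60 g, polished, slides and rolls easily. The point is the rod's middle, x along the rod (it rolls about x). Lying in a groove its middle is 5.5 mm below tray_centre's height; on the ridges 5 mm above it.
- rod_3_mid (a point): Loose steel coating rod with green end bands, 10 mm diameter, 120 mm long with round ends, 60 g, polished, slides and rolls easily. The point is the rod's middle, x along the rod (it rolls about x). Lying in a groove its middle is 5.5 mm below tray_centre's height; on the ridges 5 mm above it.
- rod_4_mid (a point): Loose steel coating rod with yellow end bands, 10 mm diameter, 120 mm long with round ends, 60 g, polished, slides and rolls easily. The point is the rod's middle, x along the rod (it rolls about x). Lying in a groove its middle is 5.5 mm below tray_centre's height; on the ridges 5 mm above it.
- solvent_bottle_b: Bystander, stands loose on the table: white squeeze bottle with red bent spout, 60x76x182 mm. Origin at the centre of its underside, z up.
- masking_roll_b: Bystander, stands loose on the table: roll of tan masking tape lying flat, 104x102x25 mm. Origin at the centre of its underside, z up.
- tally_counter_b: Bystander, stands loose on the table: round white hand tally counter, 52x46x21 mm. Origin at the centre of its underside, z up.
- loupe_b: Bystander, stands loose on the table: small black folding loupe, 40x40x42 mm. Origin at the centre of its underside, z up.
- ink_tin_3_b: Bystander, stands loose on the table: ink tin with a black label band, 61x60x55 mm. Origin at the centre of its underside, z up.
- rake: The rake as a whole (loose); same origin and axes as rake_tines.
- rod_1: Rod 1 as a whole; same origin and axes as rod_1_mid.
- rod_2: Rod 2 as a whole; same origin and axes as rod_2_mid.
- rod_3: Rod 3 as a whole; same origin and axes as rod_3_mid.
- rod_4: Rod 4 as a whole; same origin and axes as rod_4_mid.

How it is judged:
On the way, in this order (a step that is already met when the one before it is completed fails the run):
1. the rake is held and lifted clear of its rest (contact force between the fingers and rake above 0.5 N and z of rake_tines in the frame of rest_slot above 0.035 m), for 0.2 s.
2. all four rods lie down in grooves of the tray while the rake is in the hand (z of rod_1_mid in the frame of tray_centre between -0.012 and -0.003 m and horizontal distance between each of rod_1_mid, rod_2_mid, rod_3_mid, rod_4_mid and tray_centre below 0.075 m and angle between the x axis of each of rod_1_mid, rod_2_mid, rod_3_mid, rod_4_mid and the x axis of tray_centre, either way round below 0.1 rad and z of rod_2_mid in the frame of tray_centre between -0.012 and -0.003 m and z of rod_3_mid in the frame of tray_centre between -0.012 and -0.003 m and z of rod_4_mid in the frame of tray_centre between -0.012 and -0.003 m and contact force between the fingers and rake above 0.5 N), for 0.2 s.
At the end, for the whole second after the job is handed in: All rods lie still in grooves (middle 3 to 12 mm below the ridge tops and within 75 mm of the tray centre, within 0.1 rad of the grooves); the rake stands released and still in its rest, tips within 6 mm of the slot floor and 15 mm of its centre, leaning under 0.35 rad (z of rod_1_mid in the frame of tray_centre between -0.012 and -0.003 m and horizontal distance between each of rod_1_mid, rod_2_mid, rod_3_mid, rod_4_mid and tray_centre below 0.075 m and angle between the x axis of each of rod_1_mid, rod_2_mid, rod_3_mid, rod_4_mid and the x axis of tray_centre, either way round below 0.1 rad and z of rod_2_mid in the frame of tray_centre between -0.012 and -0.003 m and z of rod_3_mid in the frame of tray_centre between -0.012 and -0.003 m and z of rod_4_mid in the frame of tray_centre between -0.012 and -0.003 m and linear speed of each of rod_1, rod_2, rod_3, rod_4, rake below 0.02 m/s and z of rake_tines in the frame of rest_slot between -0.004 and 0.006 m and horizontal distance between rake_tines and rest_slot below 0.015 m and angle between rake_tines's own z axis and vertical below 0.35 rad and contact force between the fingers and rake below 0.1 N); the robot touches nothing.
It fails at once if the gripper or arm touches a rod (contact force between any of the fingers, the arm and rod_1 above 0.3 N or contact force between any of the fingers, the arm and rod_2 above 0.3 N or contact force between any of the fingers, the arm and rod_3 above 0.3 N or contact force between any of the fingers, the arm and rod_4 above 0.3 N).
It fails at once if the rake bears on the tray with more than 40 N (contact force between rake and rod_tray above 40 N).
It fails at once if a bystander is pushed more than 25 mm or tipped over (distance of any of solvent_bottle_b, masking_roll_b, tally_counter_b, loupe_b, ink_tin_3_b from where it was at the start of the episode above 0.025 m or angle between any of solvent_bottle_b, masking_roll_b, tally_counter_b, loupe_b, ink_tin_3_b's own z axis and vertical above 0.5 rad).
It also fails if it takes over 72 s, if anything falls off the work surface, if the arm or the gripper's body presses on something with over 40 N, if the wrist force passes 120 N, or if a joint passes its speed limit or range.

## Working session

There is one attempt and no reset: what is moved stays moved. The work goes in short steps, Python scripts to look and compute and a tool call to move; the robot and the scene stay as the last step left them, time stands still between calls to the robot, and variables do not carry over. Pictures are saved under pics/ and viewed, and the job is handed in when it is done.

Besides the shell and the picture viewer there is one more tool, called after ">>>" by a JSON object that holds its "api" and its "payload", one argument or row to a line. drive_tool: Moves the arm, as the interface text tells. Its arguments: {"type":"object","properties":{"steps":{"type":"array"}},"required":["steps"]}

```bash
mkdir -p pics; ls
cat > h.py <<'E'
from plant import arm
import numpy as np, cv2
def grab(name,fn):
    d=arm.grab_frame(name); np.savez('last_%s.npz'%name,**{k:np.array(v) for k,v in d.items()})
    cv2.imwrite('pics/'+fn,d['frame'][:,:,::-1]); return d
def load(name):
    return np.load('last_%s.npz'%name)
def K(d):
    h,w=d['frame'].shape[:2]; f=h/2/np.tan(np.radians(float(d['fovy']))/2); return f,float(d['cx']),float(d['cy'])
def proj(d,P):
    f,cx,cy=K(d);T=np.linalg.inv(d['cam_to_world']);P=np.atleast_2d(P);c=P@T[:3,:3].T+T[:3,3]
    return np.c_[f*c[:,0]/c[:,2]+cx,f*c[:,1]/c[:,2]+cy]
def ray(d,u,v):
    f,cx,cy=K(d);T=d['cam_to_world'];r=T[:3,:3]@np.array([(u-cx)/f,(v-cy)/f,1]);return T[:3,3],r
def atz(d,u,v,z):
    o,r=ray(d,u,v);return o+r*(z-o[2])/r[2]
def crop(d,fn,x0,y0,x1,y1,s):
    im=d['frame'][y0:y1,x0:x1,::-1];cv2.imwrite('pics/'+fn,cv2.resize(im,None,fx=s,fy=s,interpolation=cv2.INTER_CUBIC))
E
python3 - <<'E'
from h import *
a=grab('side','s0.png');b=grab('top','t0.png')
for d in(a,b): print(K(d),np.round(d['cam_to_world'],3))
print(arm.state())
E
```

```text
pics
(np.float64(381.0997460160671), 253.64476423408684, 186.90447574363796) [[ 0.962 -0.14   0.234  0.362]
 [-0.272 -0.416  0.868 -0.864]
 [-0.024 -0.898 -0.439  0.576]
 [ 0.     0.     0.     1.   ]]
(np.float64(409.8857471427761), 254.39804179796715, 197.48349861921082) [[-0.04  -0.828  0.559  0.021]
 [-0.999  0.027 -0.031  0.016]
 [ 0.011 -0.56  -0.829  1.005]
 [ 0.     0.     0.     1.   ]]
{'t': 0.1, 'q': array([-1.23250635,  0.59200014,  0.04830213,  1.60975393, -0.03330139,
        0.94270327, -0.03368701]), 'joint_velocities': array([ 2.97767669e-05, -1.04144188e-03, -1.04516836e-03, -2.44613199e-03,
       -8.01905614e-04,  2.00546711e-04, -3.30040335e-04]), 'effort': array([ 4.84423625e-03, -5.49996150e+01,  1.55312229e+00, -1.98823982e+01,
        9.67749656e-03,  3.82974351e-03, -1.35836549e-05]), 'tcp_pos': array([0.30307593, 0.65775451, 0.2302524 ]), 'tool_rot': array([[-9.08256921e-01,  4.18412225e-01, -7.58857134e-04],
       [ 4.18412898e-01,  9.08254909e-01, -1.91508865e-03],
       [-1.12060785e-04, -2.05690813e-03, -9.99997878e-01]]), 'force': array([-0.71093917, -0.56659634, -0.37415459]), 'moment': array([-0.04596953, -0.07164285,  0.01275656]), 'finger_gap': 1.0007447151650934}
```

View pics/s0.png

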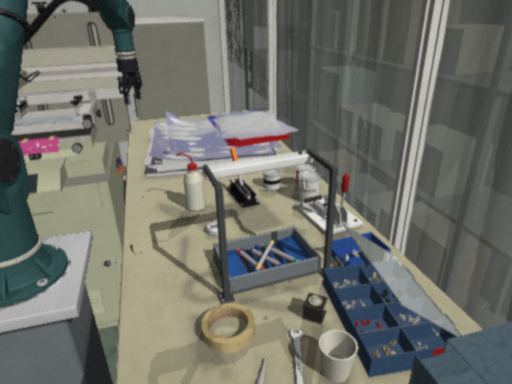

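View pics/t0.png

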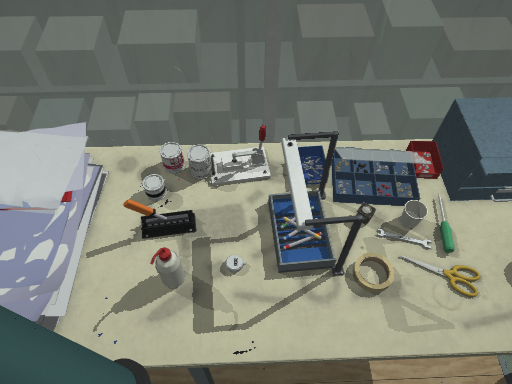

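Run:
```python
from h import *
a=load('side');b=load('top')
crop(b,'tc1.png',255,120,385,285,4.6/1.0 if 0 else 3.6)
crop(b,'tc2.png',110,180,270,290,5)
crop(a,'sc1.png',190,140,340,310,3.5)
```

```text
(no output)
```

View pics/tc1.png

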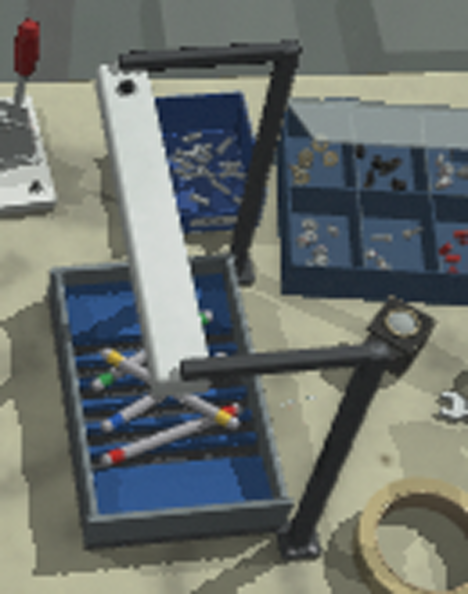

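View pics/tc2.png

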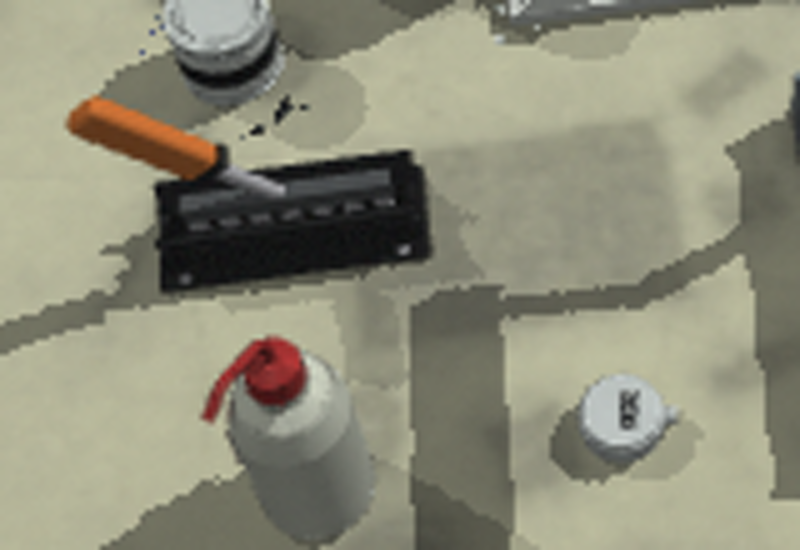

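View pics/sc1.png

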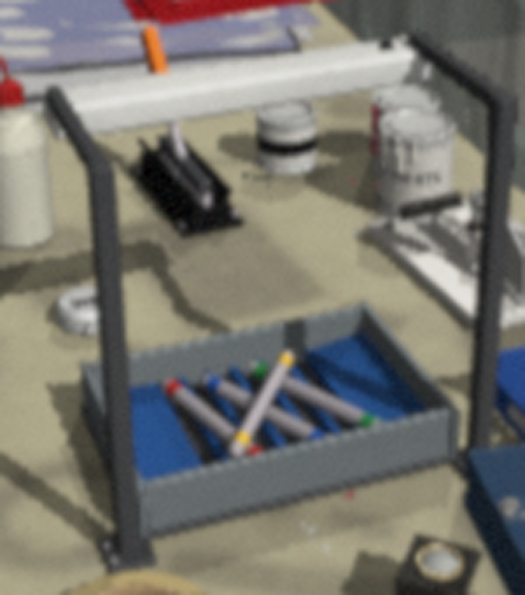

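```bash
cat > fit.py <<'E'
from h import *
from scipy.optimize import least_squares
def Rz(t): c,s=np.cos(t),np.sin(t);return np.array([[c,-s,0],[s,c,0],[0,0,1]])
def fit(obs,x0,zs=0):
    # obs: list (cam dict, local pt, u,v); 
    def res(p):
        r=[]
        for d,l,u,v in obs:
            P=Rz(p[2])@np.array(l)+[p[0],p[1],zs]
            r+=list((proj(d,P)[0]-[u,v]))
        return r
    s=least_squares(res,x0,loss='soft_l1');return s.x,np.array(res(s.x)).reshape(-1,2)
E
python3 - <<'E'
from fit import *
a=load('side');b=load('top')
T=lambda u,v:(255+u/3.6,120+v/3.6); S=lambda u,v:(190+u/3.5,140+v/3.5)
z=.042
o=[]
for (x,y),uv in {(-72,111):(52,268),(-72,-111):(85,522),(72,-111):(290,503),(72,111):(238,258)}.items():
    o.append((b,[x/1e3,y/1e3,z],*T(*uv)))
for (x,y),uv in {(-72,111):(362,305),(-72,-111):(84,365),(72,-111):(138,484),(72,111):(453,408)}.items():
    o.append((a,[x/1e3,y/1e3,z],*S(*uv)))
p,r=fit(o,[.6,-.15,-1.57]);print(p,r.round(1))
pb,r=fit(o[:4],[.6,-.15,-1.57]);print(pb,r.round(1))
pa,r=fit(o[4:],[.6,-.15,-1.57]);print(pa,r.round(1))
# overlay
for d,n in((a,'so.png'),(b,'to.png')):
    s=4; 
    im=cv2.resize(d['frame'][:,:,::-1],None,fx=s,fy=s,interpolation=cv2.INTER_CUBIC)
    def L(pts,c):
        q=proj(d,(Rz(p[2])@np.array(pts,float).T).T/1+[p[0],p[1],0])
        cv2.polylines(im,[np.int32(np.round((q+.5)*s-.5))],False,c,1)
    for z in(.042,):
        for X,Y in((.072,.111),(.066,.105)):
            L([[-X,-Y,z],[X,-Y,z],[X,Y,z],[-X,Y,z],[-X,-Y,z]],(0,255,255))
    for y in (-.06,-.04,-.02,0,.02,.04,.06): L([[-.066,y,.0165],[.066,y,.0165]],(0,0,255))
    L([[-.050,-.126,.24],[-.015,-.126,.24],[-.015,.126,.24],[-.05,.126,.24],[-.05,-.126,.24]],(0,255,0))
    for y in(-.121,.121): L([[.075,y-.007,0],[.089,y-.007,0],[.089,y+.007,0],[.075,y+.007,0],[.075,y-.007,0]],(0,255,0))
    if n=='so.png': im=im[140*s:310*s,180*s:350*s]
    else: im=im[120*s:290*s,250*s:390*s]
    cv2.imwrite('pics/'+n,im[:600,:800] if 0 else cv2.resize(im,None,fx=.88,fy=.88))
E
```

```text
[ 0.57681323 -0.14379086 -1.5148846 ] [[ 0.5 -1. ]
 [ 1.6 -0.3]
 [-0.   0.3]
 [-1.5 -1.9]
 [ 0.4 -1.4]
 [-2.6 -1.3]
 [-2.5  0.6]
 [ 0.3  0. ]]
[ 0.57452289 -0.14308635 -1.5273666 ] [[ 0.8 -0.6]
 [ 0.8  0.2]
 [-0.6  1.5]
 [-1.1 -1. ]]
[ 0.57897466 -0.14539167 -1.49688555] [[ 0.7 -1.5]
 [-1.9 -0.5]
 [-0.5  1.3]
 [ 1.6 -0.4]]
```

View pics/so.png

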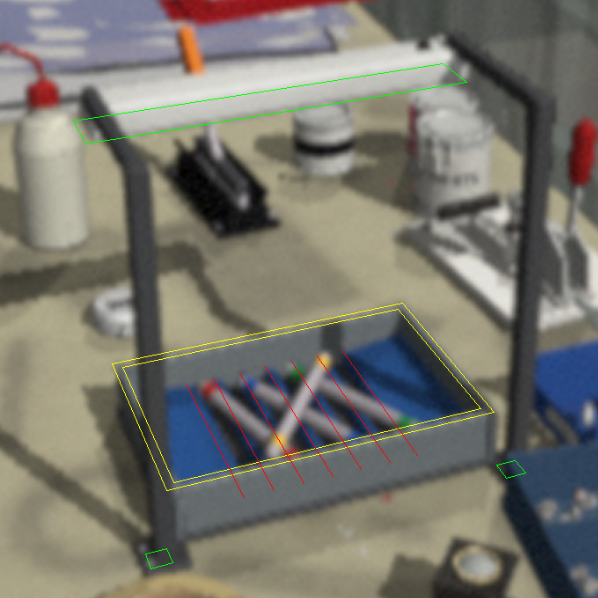

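View pics/to.png

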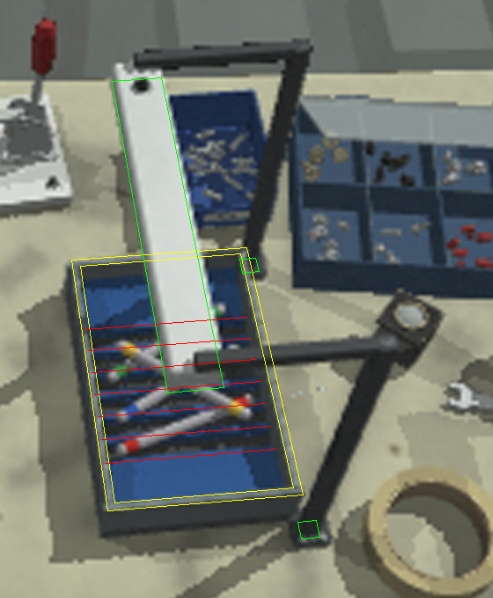

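Run:
```python
from h import *
a=load('side');b=load('top')
crop(b,'tc3.png',118,185,208,250,8)
crop(a,'sc2.png',220,140,280,215,8)
```

```text
(no output)
```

View pics/tc3.png

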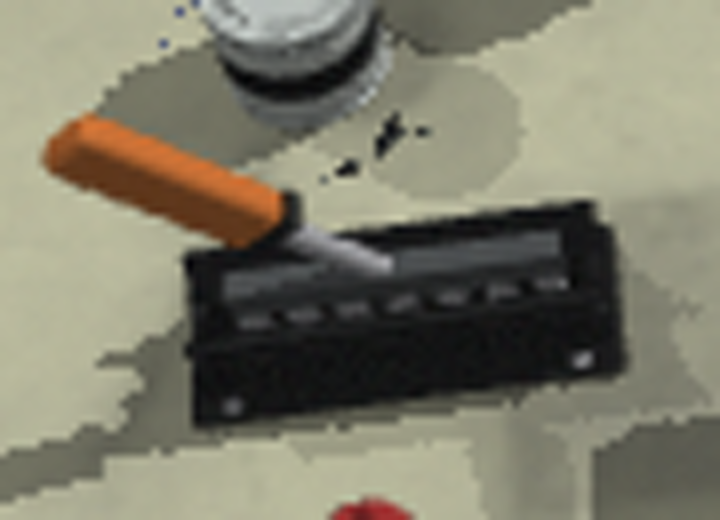

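View pics/sc2.png

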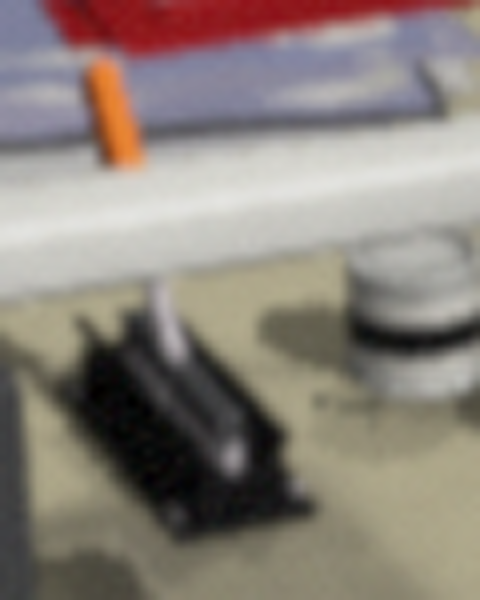

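Run:
```python
from fit import *
a=load('side');b=load('top')
T=lambda u,v:(118+u/8-.5,185+v/8-.5); S=lambda u,v:(220+u/8-.5,140+v/8-.5)
o=[(b,np.array(l)/1e3,*T(*uv)) for l,uv in [((-57,6,38),(222,275)),((57,6,38),(558,233)),((-57,-6,38),(225,300)),((57,-6,38),(562,258)),((-86.8,0,134.4),(65,140)),((-35.4,0,73.1),(265,220)),((0,0,38),(390,267))]]
o2=[(a,np.array(l)/1e3,*S(*uv)) for l,uv in [((-86.8,0,134.4),(103,62)),((57,0,31),(232,455)),((0,0,38),(175,352))]]
for oo in(o,o2,o+o2):
    p,r=fit(oo,[.55,.2,-1.5],.006);print(p,r.round(1).tolist())
g=Rz(p[2])@[-.0675,0,.1114]+[p[0],p[1],.006]; ax=Rz(p[2])@[-.643,0,.766]
print(g,ax)
# top positions of bystanders
for n,u,v,z in [('bottle base',171,283,0),('tin',153,192,.0),('tally',234,266,.0),('roll',374,273,.0),('loupe',365,213,.02)]: print(n,atz(b,u,v,z).round(3))
```

```text
[ 0.61121027  0.22209786 -1.46146571] [[0.1, -0.5], [0.1, -0.3], [-0.2, 0.1], [-0.2, 0.3], [-0.3, 0.0], [0.2, 0.5], [0.3, -0.2]]
[ 0.61447829  0.21759088 -1.48453964] [[-0.1, 0.5], [-0.4, -2.7], [0.6, 0.9]]
[ 0.61213318  0.22198157 -1.46221193] [[0.2, -0.8], [0.1, -0.6], [-0.2, -0.2], [-0.1, -0.0], [-0.2, -0.3], [0.3, 0.2], [0.3, -0.5], [-1.6, 0.2], [-1.2, -3.2], [-0.4, 0.5]]
[0.60481812 0.28908403 0.1174    ] [-0.06968265  0.63921305  0.766     ]
bottle base [0.44  0.204 0.   ]
tin [0.729 0.279 0.   ]
tally [0.482 0.041 0.   ]
roll [ 0.449 -0.328  0.   ]
loupe [ 0.623 -0.333  0.02 ]
```

```bash
cat >> h.py <<'E'
from scipy.spatial.transform import Rotation as Ro
def plan(R0,p0,Rt,pt):
    rv=Ro.from_matrix(R0.T@Rt).as_rotvec(degrees=True)
    return rv, Rt.T@(np.array(pt)-p0)
def toolrot(yaw,tilt=40,s=1):
    # rake yaw; tool z = down along handle tilt deg from vertical toward rake +x
    t=np.radians(tilt);c,sn=np.cos(yaw),np.sin(yaw)
    X=np.array([c,sn,0]);Y=np.array([-sn,c,0])*s
    z=np.sin(t)*X-np.cos(t)*np.array([0,0,1]);return np.c_[np.cross(Y,z),Y,z]
E
python3 - <<'E'
from h import *
s=arm.state()
for sg in(1,-1):
    Rt=toolrot(-1.462,40,sg); rv,sh=plan(s['tool_rot'],s['tcp_pos'],Rt,np.array([.605,.289,.1174])-.091*Rt[:,2])
    print(sg,Rt.round(3).tolist(),rv.round(2),np.linalg.norm(rv),sh.round(4))
a=load('side');b=load('top')
crop(b,'tc4.png',265,185,365,285,6)
crop(b,'tc5.png',280,130,380,190,7)
crop(a,'sc4.png',205,215,325,305,6.5)
E
```

```text
1 [[-0.083, 0.994, 0.07], [0.762, 0.109, -0.639], [-0.643, 0.0, -0.766]] [ 20.47 -36.28  56.56] 70.24434604927333 [-0.2334  0.2601  0.2522]
-1 [[0.083, -0.994, 0.07], [-0.762, -0.109, -0.639], [0.643, -0.0, -0.766]] [  41.84   23.62 -115.19] 124.80575341308135 [ 0.2334 -0.2601  0.2522]
```

View pics/tc4.png

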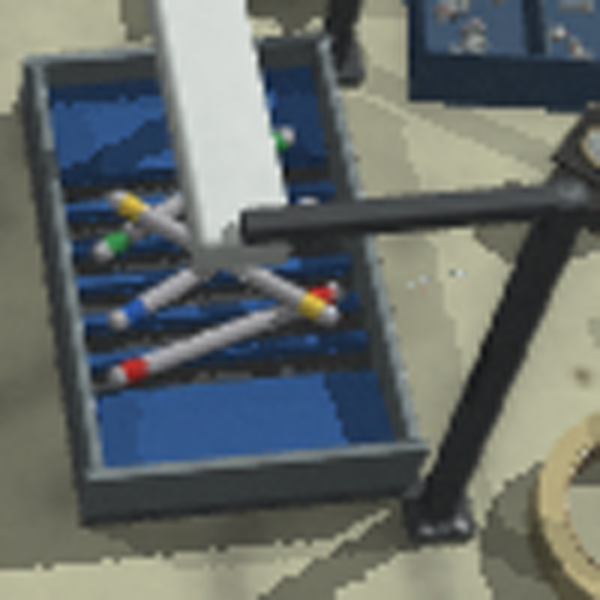

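View pics/sc4.png

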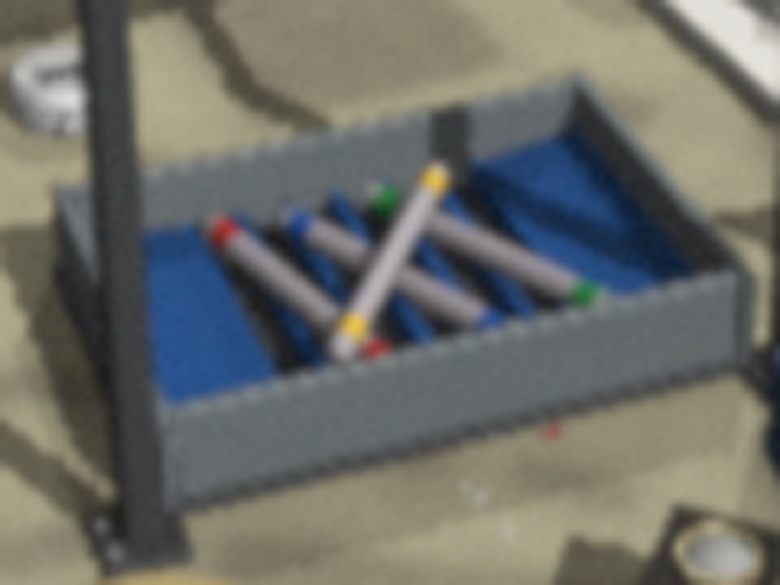

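Run:
```python
from fit import *
a=load('side');b=load('top')
T=lambda u,v:(265+u/6-.5,185+v/6-.5); S=lambda u,v:(205+u/6.5-.5,215+v/6.5-.5)
o=[(b,np.array(l)/1e3,*T(*uv)) for l,uv in [((-72,111,42),(25,62)),((-72,-111,42),(86,474)),((72,-111,42),(426,446)),((72,111,42),(328,36)),((-72,-111,0),(86,522)),((72,-111,0),(418,488)),((82,-121,0),(440,520)),((-66,-57,16.5),(100,392)),((66,-57,16.5),(362,372)),((-66,57,16.5),(63,185))]]
o2=[(a,np.array(l)/1e3,*S(*uv)) for l,uv in [((-72,111,42),(575,75)),((-72,-111,42),(56,188)),((72,-111,42),(160,410)),((72,111,42),(750,272)),((72,-111,0),(173,507)),((72,111,0),(745,365)),((82,-121,0),(140,545)),((-66,57,16.5),(470,175)),((-66,-57,16.5),(208,232))]]
for oo in(o,o2,o+o2):
    p,r=fit(oo,[.58,-.15,-1.5],0);print(p,r.round(1).tolist())
```

```text
[ 0.57648208 -0.14321342 -1.50804224] [[0.9, -1.1], [1.4, 1.5], [0.1, 1.1], [0.0, -0.7], [0.4, 0.2], [-1.3, 0.9], [-0.5, -1.3], [-2.1, 0.5], [2.7, -0.5], [-1.4, -1.1]]
[ 0.57991693 -0.14403228 -1.5067202 ] [[1.7, -0.6], [-0.6, -0.4], [-0.4, 1.3], [1.2, -0.2], [-1.4, 1.5], [1.0, 0.1], [0.5, -0.2], [-0.3, -2.4], [-1.8, -1.9]]
[ 0.57843524 -0.14372152 -1.50590157] [[0.9, -1.6], [1.7, 0.8], [0.3, 0.3], [0.0, -1.3], [0.7, -0.4], [-1.2, 0.2], [-0.3, -2.0], [-1.9, -0.1], [2.8, -1.2], [-1.3, -1.6], [1.1, -0.6], [-1.2, -0.3], [-1.1, 1.3], [0.6, -0.2], [-2.0, 1.6], [0.4, 0.1], [-0.1, -0.1], [-0.9, -2.4], [-2.4, -1.9]]
```

>>> {"api": "drive_tool", "payload": {
  "steps": [
    [[0,0,0],[0,0,-0.03],-1],
    [[0,0,0],[0,0,-0.03],-1],
    [[1.7,-3.0,4.7],[0,0,0],-1],
    [[1.7,-3.0,4.7],[0,0,0],-1],
    [[1.7,-3.0,4.7],[0,0,0],-1],
    [[1.7,-3.0,4.7],[0,0,0],-1],
    [[1.7,-3.0,4.7],[0,0,0],-1],
    [[1.7,-3.0,4.7],[0,0,0],-1],
    [[1.7,-3.0,4.7],[0,0,0],-1],
    [[1.7,-3.0,4.7],[0,0,0],-1],
    [[1.7,-3.0,4.7],[0,0,0],-1],
    [[1.7,-3.0,4.7],[0,0,0],-1],
    [[1.7,-3.0,4.7],[0,0,0],-1],
    [[1.7,-3.0,4.7],[0,0,0],-1]
  ]
}}

```text
t: 1.27
tcp_pos: [0.3023, 0.6588, 0.2905]
tool_rot: [[-0.084, 0.994, 0.069], [0.763, 0.109, -0.637], [-0.64, -0.001, -0.768]]
force: [-0.1, -0.3, -0.2]
finger_gap: 0.996
```

Run:
```python
from h import *
s=arm.state();R=s['tool_rot'];print(s['q'].round(2))
Rt=toolrot(-1.462); g=np.array([.6045,.289,.1174])
pre=g-.091*Rt[:,2]
rv,sh=plan(R,s['tcp_pos'],Rt,pre);print(rv.round(2),sh.round(4),np.linalg.norm(sh),pre)
```

```text
[-1.5   0.89  0.43  1.12  0.02  1.79 -1.  ]
[-0.03 -0.17  0.03] [-0.1955  0.2602  0.299 ] 0.44195003109412473 [0.59814865 0.34714783 0.18711004]
```

>>> {"api": "drive_tool", "payload": {
  "steps": [
    [[0,0,0],[-0.015,0.02,0.023],-1],
    [[0,0,0],[-0.015,0.02,0.023],-1],
    [[0,0,0],[-0.015,0.02,0.023],-1],
    [[0,0,0],[-0.015,0.02,0.023],-1],
    [[0,0,0],[-0.015,0.02,0.023],-1],
    [[0,0,0],[-0.015,0.02,0.023],-1],
    [[0,0,0],[-0.015,0.02,0.023],-1],
    [[0,0,0],[-0.015,0.02,0.023],-1],
    [[0,0,0],[-0.015,0.02,0.023],-1],
    [[0,0,0],[-0.015,0.02,0.023],-1],
    [[0,0,0],[-0.015,0.02,0.023],-1],
    [[0,0,0],[-0.015,0.02,0.023],-1],
    [[0,0,0],[-0.015,0.02,0.023],-1],
    [[0,0,0],[0,0,0],-1]
  ]
}}

```text
t: 2.43
tcp_pos: [0.6035, 0.3384, 0.1851]
tool_rot: [[-0.077, 0.995, 0.065], [0.761, 0.101, -0.641], [-0.645, -0.0, -0.764]]
force: [0.6, -1.8, 1.6]
finger_gap: 0.996
```

Run:
```python
from h import *
b=grab('top','t1.png');a=grab('side','s1.png');s=arm.state();R=s['tool_rot'];print(s['q'].round(2),s['tcp_pos'])
Rt=toolrot(-1.462); g=np.array([.6045,.289,.1174])
rv,sh=plan(R,s['tcp_pos'],Rt,g+.019*Rt[:,2]);print(rv.round(2),sh.round(4),np.linalg.norm(sh))
crop(b,'t1c.png',90,130,230,250,5);crop(a,'s1c.png',190,90,310,220,4.5)
```

```text
[-1.09  0.85  0.5   1.52  0.21  1.24 -0.67] [0.60028502 0.34568127 0.18460755]
[-0.15 -0.24 -0.  ] [-0.0003 -0.002   0.107 ] 0.10701524841389629
```

View pics/t1c.png

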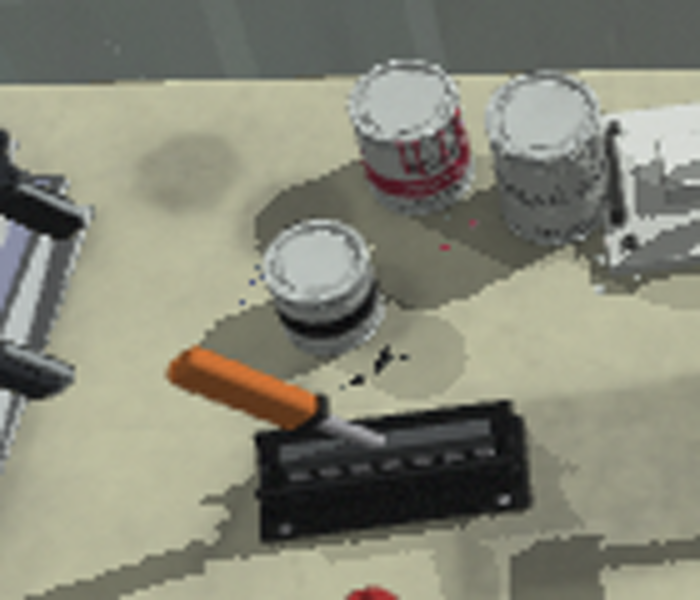

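View pics/s1.png

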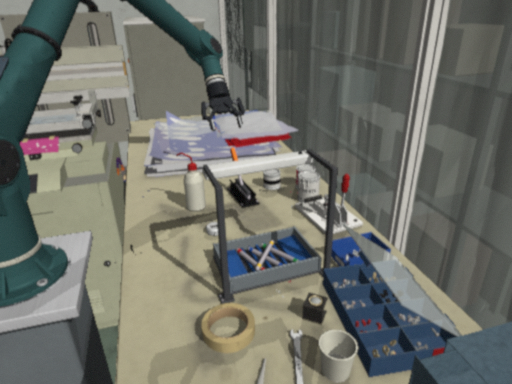

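Run:
```python
from h import *
b=load('top');s=arm.state();R=s['tool_rot'];p=s['tcp_pos'];print(p)
for q in(p,p+.04*R[:,1],p-.04*R[:,1],p-.013*R[:,2]+.04*R[:,1],p-.013*R[:,2]-.04*R[:,1],[.6045,.289,.1174]): print((proj(b,q)[0]-[90,130])*5)
```

```text
[0.60028502 0.34568127 0.18460755]
[ 75.86706912 314.65029342]
[ 80.30195294 248.99100169]
[ 71.22978725 383.3061264 ]
[ 57.1164269  238.73285367]
[ 46.89108647 373.83553765]
[226.73401963 379.33405801]
```

>>> {"api": "drive_tool", "payload": {
  "steps": [
    [[0,0,0],[0,-0.002,0.027],-1],
    [[0,0,0],[0,0,0.02],-1],
    [[0,0,0],[0,0,0.02],-1],
    [[0,0,0],[0,0,0.02],-1],
    [[0,0,0],[0,0,0.02],-1],
    [[0,0,0],[0,0,0],-1]
  ]
}}

```text
t: 3.03
tcp_pos: [0.6023, 0.2783, 0.1]
tool_rot: [[-0.089, 0.994, 0.065], [0.763, 0.11, -0.637], [-0.641, -0.007, -0.768]]
force: [-0.6, 0.1, -0.3]
finger_gap: 0.997
```

Run:
```python
from h import *
b=grab('top','t2.png');s=arm.state();R=s['tool_rot'];print(s['q'].round(2),s['tcp_pos'],s['force'])
Rt=toolrot(-1.462); g=np.array([.6045,.289,.1174])
rv,sh=plan(R,s['tcp_pos'],Rt,g+.019*Rt[:,2]);print(rv.round(2),sh.round(4),np.linalg.norm(sh))
crop(b,'t2c.png',90,130,230,250,5)
```

```text
[-1.04  0.91  0.49  1.65  0.23  1.04 -0.69] [0.60322831 0.28024441 0.1012936 ] [-0.28230638 -0.45397908  0.52408588]
[-0.13 -0.26  0.29] [-0.0038  0.0022  0.0012] 0.004540397981224519
```

View pics/t2c.png

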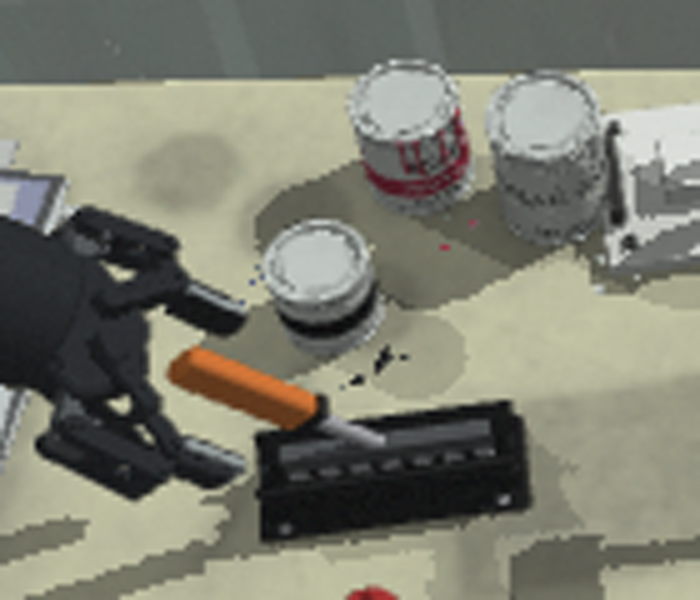

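>>> {"api": "drive_tool", "payload": {
  "steps": [
    [[0,0,0],[-0.0035,0.0015,0],-1],
    [[0,0,0],[0,0,0],-0.3],
    [[0,0,0],[0,0,0],0.3],
    [[0,0,0],[0,0,0],1],
    [[0,0,0],[0,0,0],1],
    [[0,0,0],[0,0,0],1],
    [[0,0,0],[0,0,0],1],
    [[0,0,0],[0,0,0],1],
    [[0,0,0],[0,0,0],1],
    [[0,0,0],[0,0,0],1],
    [[0,0,0],[0,0,0],1],
    [[0,0,0],[0,0,0],1]
  ]
}}

```text
t: 4.08
tcp_pos: [0.6072, 0.2784, 0.1052]
tool_rot: [[-0.086, 0.994, 0.071], [0.765, 0.112, -0.634], [-0.638, -0.001, -0.77]]
force: [0.2, 1.6, 3.6]
finger_gap: 0.159
```

Run:
```python
from h import *
b=grab('top','t3.png');s=arm.state();print(s['q'].round(2),s['tcp_pos'],s['force'],s['moment'],s['finger_gap'],s['tool_rot'].round(4).tolist())
crop(b,'t3c.png',90,130,230,250,5)
```

```text
[-1.04  0.91  0.5   1.65  0.23  1.04 -0.69] [0.6071744  0.2783796  0.10522319] [0.90102427 2.196332   2.79623606] [0.60583853 0.029979   0.07541371] 0.16081041788052391 [[-0.0864, 0.9937, 0.0708], [0.7654, 0.1117, -0.6337], [-0.6377, -0.0006, -0.7703]]
```

View pics/t3c.png

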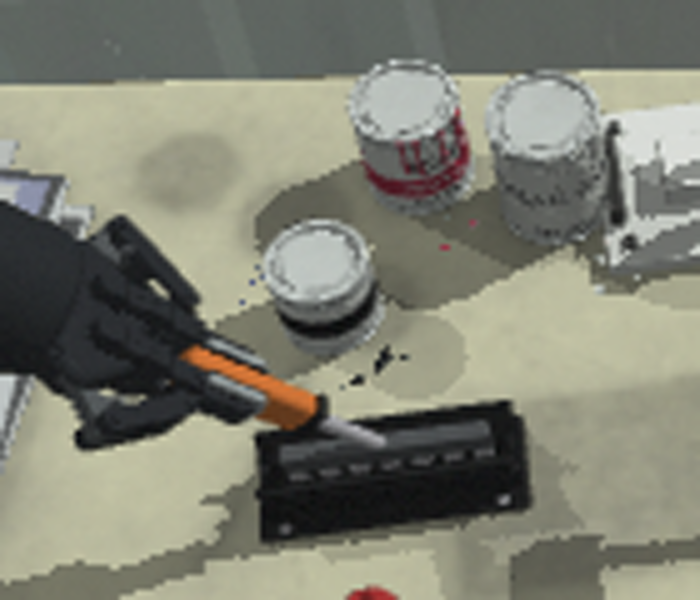

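>>> {"api": "drive_tool", "payload": {
  "steps": [
    [[0,0,0],[-0.0064,0,-0.0077],1],
    [[0,0,0],[-0.0064,0,-0.0077],1],
    [[0,0,0],[-0.0064,0,-0.0077],1],
    [[0,0,0],[-0.0128,0,-0.0154],1],
    [[0,0,0],[-0.0128,0,-0.0154],1],
    [[0,0,0],[-0.0128,0,-0.0154],1],
    [[0,0,0],[0,0,0],1],
    [[0,0,0],[0,0,0],1],
    [[0,0,0],[0,0,0],1]
  ]
}}

```text
t: 4.88
tcp_pos: [0.6062, 0.2776, 0.1945]
tool_rot: [[-0.087, 0.994, 0.069], [0.765, 0.11, -0.634], [-0.638, -0.003, -0.77]]
force: [-0.7, -0.1, -1.8]
finger_gap: 0.153
```

```bash
cat > fr.py <<'E'
from h import *
from scipy.optimize import least_squares
def rakeR(yaw,pitch,roll): return Ro.from_euler('ZYX',[yaw,pitch,roll]).as_matrix()
E
python3 - <<'E'
from fr import *
# predicted rake pose
R0=np.array([[-0.0864, 0.9937, 0.0708], [0.7654, 0.1117, -0.6337], [-0.6377, -0.0006, -0.7703]]);p0=np.array([0.6071744,0.2783796,0.10522319])
Rr=rakeR(-1.462,0,0);pr=np.array([.6115,.222,.006])
G_R=R0.T@Rr;G_p=R0.T@(pr-p0);np.savez('grasp.npz',R=G_R,p=G_p)
b=grab('top','t4.png');a=grab('side','s4.png');s=arm.state();R=s['tool_rot'];p=s['tcp_pos'];print(s['q'].round(2),p,s['force'],s['moment'])
RR=R@G_R;pp=p+R@G_p;print(RR.round(3),pp)
P=np.array([[-57,6,38],[57,6,38],[57,-6,38],[-57,-6,38],[-57,6,38]])/1e3
Q=np.array([[-56,-4,0],[56,-4,0]])/1e3
for d,n,c in((b,'t4c.png',(90,130,230,250)),(a,'s4c.png',(200,100,320,220))):
    im=cv2.resize(d['frame'][:,:,::-1],None,fx=5,fy=5,interpolation=cv2.INTER_CUBIC)
    for X in(P,Q): cv2.polylines(im,[np.int32((proj(d,X@RR.T+pp)+.5)*5)],False,(0,255,255),1)
    cv2.imwrite('pics/'+n,im[c[1]*5:c[3]*5,c[0]*5:c[2]*5])
E
```

```text
[-1.05  0.8   0.52  1.62  0.25  1.16 -0.64] [0.6058928  0.27760538 0.19367582] [ 0.09002253  0.21913011 -1.64258727] [ 0.99173428  0.12120485 -0.06689842]
[[ 0.108  0.994  0.003]
 [-0.994  0.108  0.001]
 [ 0.001 -0.003  1.   ]] [0.6098732  0.22107862 0.0945237 ]
```

View pics/t4c.png

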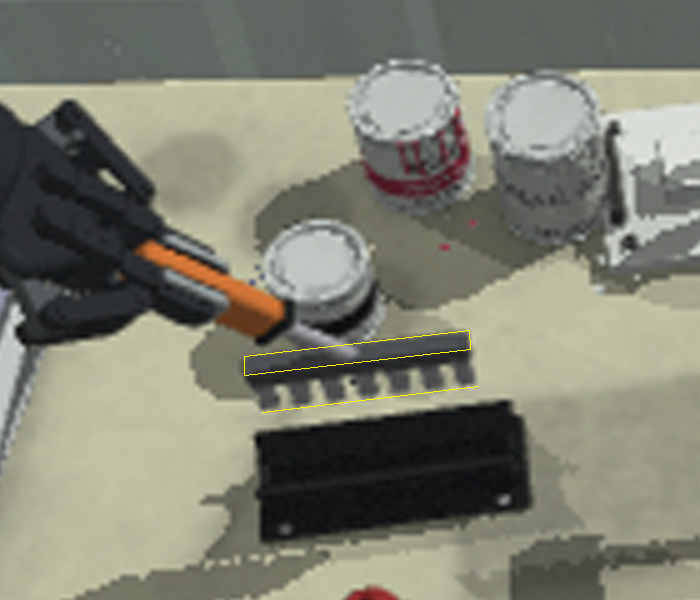

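View pics/s4c.png

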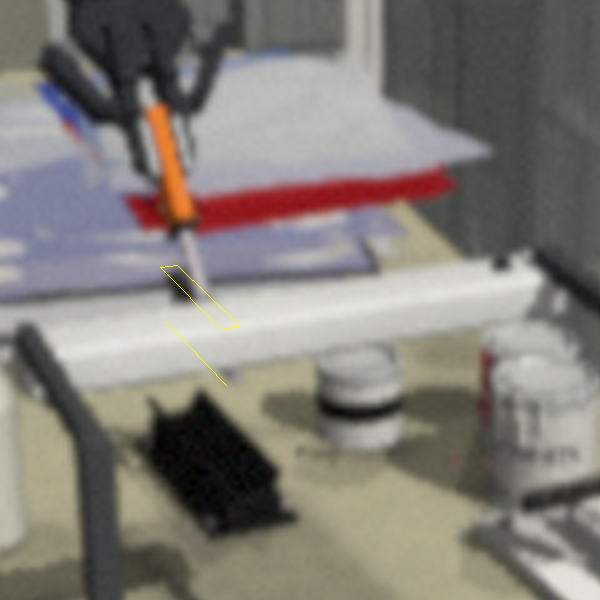

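```bash
cat >> fr.py <<'E'
TR=np.array([.577,-.1435,.0165]);TY=-1.507
def target(lx,ly,lz,off=(0,0,0),yaw=TY):
    # lz above ridge tops; returns tcp R,p
    g=np.load('grasp.npz');Rr=rakeR(yaw,0,0)
    pr=TR+rakeR(TY,0,0)@np.array([lx,ly,lz]);R=Rr@g['R'].T
    return R,pr-R@g['p']
def local():
    g=np.load('grasp.npz');s=arm.state();R=s['tool_rot'];p=s['tcp_pos']+R@g['p']
    return rakeR(TY,0,0).T@(p-TR), Ro.from_matrix(rakeR(TY,0,0).T@R@g['R']).as_rotvec(degrees=True)
def mv(*l):
    s=arm.state();R,p=target(*l);rv,sh=plan(s['tool_rot'],s['tcp_pos'],R,p)
    print('t',round(s['t'],2),'q',s['q'].round(2),'F',s['force'].round(1));l2=local();print('local mm',(l2[0]*1e3).round(1),l2[1].round(2))
    print('rv',rv.round(2),'shift mm',(sh*1e3).round(1),'n',np.linalg.norm(sh).round(3),'tcp',p.round(3))
    print('axes(mm per mm) x,y,z:',(R.T@rakeR(TY,0,0)).round(4).T.tolist())
E
python3 - <<'E'
from fr import *
mv(-.2,0,.045)
b=load('top');T=lambda u,v:(265+u/6-.5,185+v/6-.5)
for n,u,v,z in[('r',118,378,.0215),('r2',335,292,.0215),('b',118,318,.0215),('g',105,248,.0215),('g2',288,132,.0215),('y',120,200,.03),('y2',330,315,.025)]:
    q=atz(b,*T(u,v),z);print(n,(rakeR(TY,0,0).T@(q-TR)*1e3).round(0))
E
```

```text
t 4.98 q [-1.05  0.8   0.52  1.62  0.25  1.16 -0.64] F [ 0.1  0.2 -1.6]
local mm [-361.7   56.    78. ] [-0.18 -0.07  2.54]
rv [1.48 0.07 2.07] shift mm [-103.5  -54.3  128.5] n 0.174 tcp [0.562 0.113 0.161]
axes(mm per mm) x,y,z: [[-0.7703, -0.0031, 0.6376], [-0.0028, 1.0, 0.0016], [-0.6377, -0.0006, -0.7703]]
r [-52. -53.   5.]
r2 [ 53. -19.   5.]
b [-48. -23.   5.]
g [-49.  14.   5.]
g2 [47. 69.  5.]
y [-39.  34.  14.]
y2 [ 47. -33.   9.]
```

>>> {"api": "drive_tool", "payload": {
  "steps": [
    [[1.5,0,2.1],[0,0,0],1],
    [[0,0,0],[-0.013,-0.007,0.016],1],
    [[0,0,0],[-0.013,-0.007,0.016],1],
    [[0,0,0],[-0.013,-0.007,0.016],1],
    [[0,0,0],[-0.013,-0.007,0.016],1],
    [[0,0,0],[-0.013,-0.007,0.016],1],
    [[0,0,0],[-0.013,-0.007,0.016],1],
    [[0,0,0],[-0.013,-0.007,0.016],1],
    [[0,0,0],[-0.012,-0.005,0.016],1],
    [[0,0,0],[0,0,0],1],
    [[0,0,0],[0,0,0],1]
  ]
}}

```text
t: 5.9
tcp_pos: [0.5627, 0.1119, 0.1615]
tool_rot: [[-0.049, 0.998, 0.041], [0.767, 0.064, -0.638], [-0.639, -0.0, -0.769]]
force: [1.1, 0.6, -1.5]
finger_gap: 0.159
```

Run:
```python
from fr import *
mv(0,0,.042)
```

```text
t 5.9 q [-0.97  0.74  0.58  1.94  0.33  0.88 -0.65] F [ 1.1  0.6 -1.5]
local mm [-1.99e+02  1.00e-01  4.59e+01] [ 0.02 -0.13 -0.17]
rv [-0.1   0.13 -0.14] shift mm [-151.1   -0.8  129.9] n 0.199 tcp [ 0.575 -0.087  0.158]
axes(mm per mm) x,y,z: [[-0.7703, -0.0031, 0.6376], [-0.0028, 1.0, 0.0016], [-0.6377, -0.0006, -0.7703]]
```

>>> {"api": "drive_tool", "payload": {
  "steps": [
    [[0,0,0],[-0.015,0,0.013],1],
    [[0,0,0],[-0.015,0,0.013],1],
    [[0,0,0],[-0.015,0,0.013],1],
    [[0,0,0],[-0.015,0,0.013],1],
    [[0,0,0],[-0.015,0,0.013],1],
    [[0,0,0],[0,0,0],1],
    [[0,0,0],[0,0,0],1]
  ]
}}

```text
t: 6.48
tcp_pos: [0.5709, 0.0146, 0.1597]
tool_rot: [[-0.049, 0.998, 0.044], [0.769, 0.066, -0.636], [-0.638, 0.002, -0.77]]
force: [-0.5, 1.9, -2.2]
finger_gap: 0.157
```

```bash
cat >> fr.py <<'E'
def look(tag):
    b=grab('top','t%s.png'%tag);a=grab('side','s%s.png'%tag)
    g=np.load('grasp.npz');s=arm.state();RR=s['tool_rot']@g['R'];pp=s['tcp_pos']+s['tool_rot']@g['p']
    P=np.array([[-57,6,38],[57,6,38],[57,-6,38],[-57,-6,38],[-57,6,38]])/1e3;Q=np.array([[-56,-4,0],[56,-4,0]])/1e3
    out=[]
    for d,c in((b,(225,120,385,290)),(a,(190,120,350,290))):
        im=cv2.resize(d['frame'][:,:,::-1],None,fx=2.5,fy=2.5,interpolation=cv2.INTER_CUBIC)
        for X in(P,Q): cv2.polylines(im,[np.int32((proj(d,X@RR.T+pp)+.5)*2.5)],False,(0,255,255),1)
        out.append(im[int(c[1]*2.5):int(c[3]*2.5),int(c[0]*2.5):int(c[2]*2.5)])
    cv2.imwrite('pics/c%s.png'%tag,np.hstack(out))
E
python3 - <<'E'
from fr import *
mv(0,0,.042);look('5')
E
```

```text
t 6.48 q [-0.86  0.72  0.62  2.02  0.41  0.74 -0.59] F [-0.5  1.9 -2.2]
local mm [-101.6    2.3   44. ] [ 0.16 -0.02 -0.07]
rv [ 0.08  0.02 -0.16] shift mm [-77.   -2.4  66.4] n 0.102 tcp [ 0.575 -0.087  0.158]
axes(mm per mm) x,y,z: [[-0.7703, -0.0031, 0.6376], [-0.0028, 1.0, 0.0016], [-0.6377, -0.0006, -0.7703]]
```

View pics/c5.png

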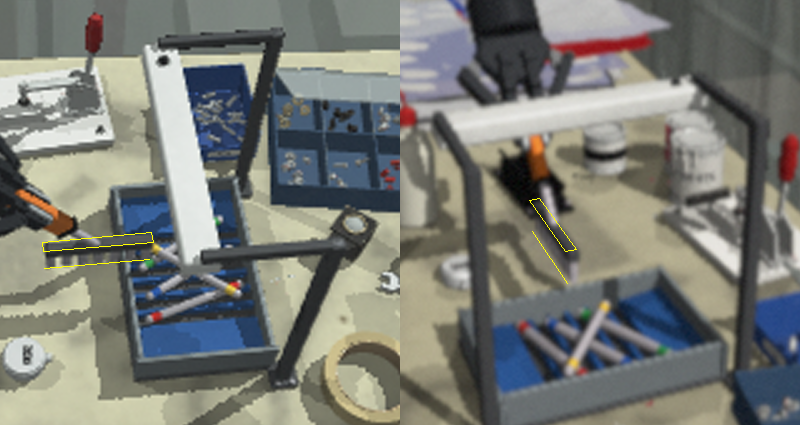

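View pics/s5.png

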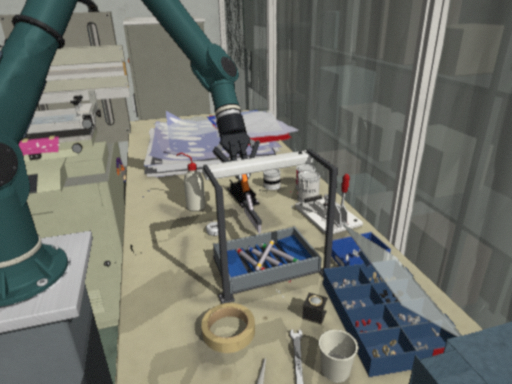

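>>> {"api": "drive_tool", "payload": {
  "steps": [
    [[0,0,0],[-0.0154,0,0.0132],1],
    [[0,0,0],[-0.0154,0,0.0132],1],
    [[0,0,0],[-0.0154,0,0.0132],1],
    [[0,0,0],[-0.0154,0,0.0132],1],
    [[0,0,0],[-0.0154,0,0.0132],1],
    [[0,0,0],[0,0,0],1],
    [[0,0,0],[0,-0.016,0],1],
    [[0,0,0],[0,-0.016,0],1],
    [[0,0,0],[0,-0.016,0],1],
    [[0,0,0],[0,-0.016,0],1],
    [[0,0,0],[0,-0.016,0],1],
    [[0,0,0],[0,0,0],1],
    [[0,0,0],[0,0,0],1]
  ]
}}

```text
t: 7.67
tcp_pos: [0.4979, -0.09, 0.1577]
tool_rot: [[-0.053, 0.998, 0.046], [0.769, 0.07, -0.636], [-0.637, 0.002, -0.771]]
force: [0.4, 0.2, -2.9]
finger_gap: 0.157
```

Run:
```python
from fr import *
mv(0,-.08,.002);look('6')
```

```text
t 7.67 q [-0.82  0.68  0.73  2.24  0.53  0.51 -0.61] F [ 0.4  0.2 -2.9]
local mm [ -2.  -76.9  42. ] [0.14 0.03 0.17]
rv [ 0.21 -0.03  0.04] shift mm [24.  -2.7 32. ] n 0.04 tcp [ 0.495 -0.092  0.118]
axes(mm per mm) x,y,z: [[-0.7703, -0.0031, 0.6376], [-0.0028, 1.0, 0.0016], [-0.6377, -0.0006, -0.7703]]
```

View pics/c6.png

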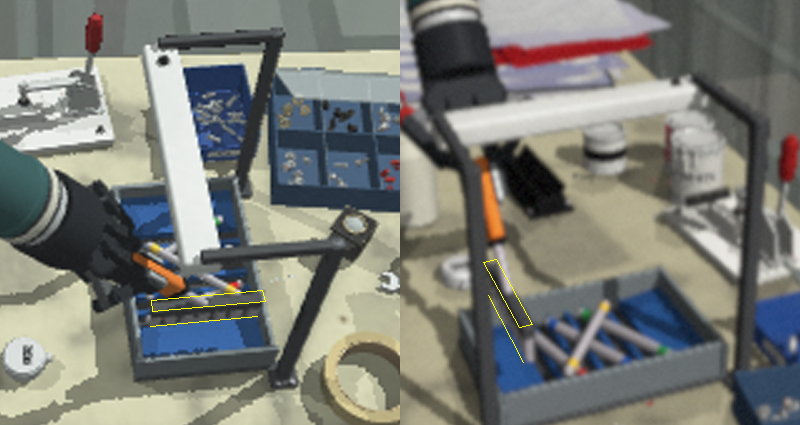

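View pics/t6.png

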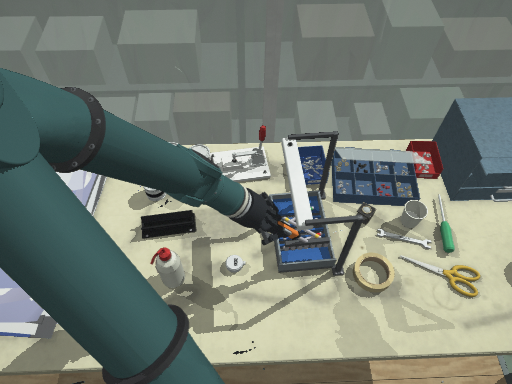

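>>> {"api": "drive_tool", "payload": {
  "steps": [
    [[0,0,0],[0.0054,0.004,0.0088],1],
    [[0,0,0],[0.006,0,0.008],1],
    [[0,0,0],[0.006,0,0.008],1],
    [[0,0,0],[0.003,0,0.004],1],
    [[0,0,0],[0.001,0,0.001],1],
    [[0,0,0],[0,0,0],1],
    [[0,0,0],[0,0,0],1]
  ]
}}

```text
t: 8.35
tcp_pos: [0.5015, -0.0944, 0.1214]
tool_rot: [[-0.05, 0.998, 0.043], [0.768, 0.066, -0.637], [-0.638, 0.001, -0.77]]
force: [0.3, -0.3, -2.1]
finger_gap: 0.155
```

Run:
```python
from fr import *
mv(0,-.072,.0025);look('7')
```

```text
t 8.35 q [-0.8   0.76  0.72  2.25  0.53  0.43 -0.64] F [ 0.3 -0.3 -2.1]
local mm [  2.8 -73.9   5.7] [ 0.12 -0.06 -0.04]
rv [ 0.06  0.06 -0.11] shift mm [4.1 2.  0.7] n 0.005 tcp [ 0.503 -0.092  0.118]
axes(mm per mm) x,y,z: [[-0.7703, -0.0031, 0.6376], [-0.0028, 1.0, 0.0016], [-0.6377, -0.0006, -0.7703]]
```

View pics/c7.png

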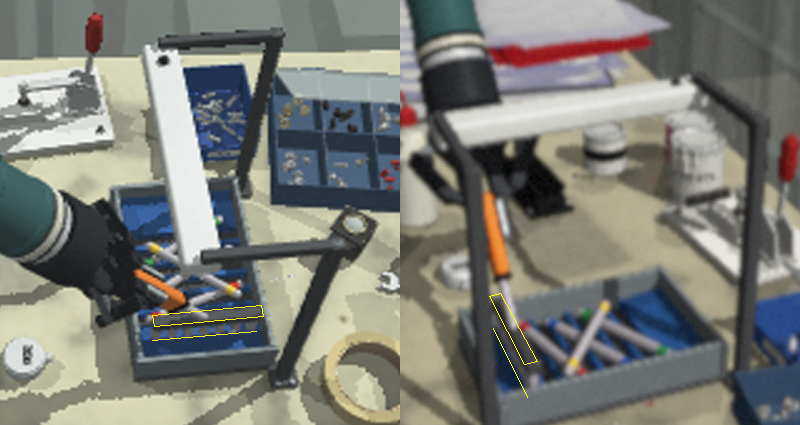

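>>> {"api": "drive_tool", "payload": {
  "steps": [
    [[0,0,0],[0.004,0.001,0.001],1],
    [[0,0,0],[0,0,0],1],
    [[0,0,0],[0,0,0],1],
    [[0,0,0],[0,0,0],1]
  ]
}}

```text
t: 8.78
tcp_pos: [0.5026, -0.0915, 0.1182]
tool_rot: [[-0.05, 0.998, 0.044], [0.769, 0.067, -0.636], [-0.638, 0.002, -0.77]]
force: [-0.7, 0.1, -1.8]
finger_gap: 0.155
```

Run:
```python
from fr import *
mv(0,-.042,.002)
```

```text
t 8.78 q [-0.8   0.77  0.72  2.25  0.53  0.43 -0.64] F [-0.7  0.1 -1.8]
local mm [ -0.1 -72.5   2.5] [ 0.15 -0.01 -0.01]
rv [ 0.11  0.01 -0.11] shift mm [ 0.1 30.8  0.5] n 0.031 tcp [ 0.533 -0.09   0.118]
axes(mm per mm) x,y,z: [[-0.7703, -0.0031, 0.6376], [-0.0028, 1.0, 0.0016], [-0.6377, -0.0006, -0.7703]]
```

Sweep towards +y at 3 mm/row.

>>> {"api": "drive_tool", "payload": {
  "steps": [
    [[0,0,0],[0,0.003,0],1],
    [[0,0,0],[0,0.003,0],1],
    [[0,0,0],[0,0.003,0],1],
    [[0,0,0],[0,0.003,0],1],
    [[0,0,0],[0,0.003,0],1],
    [[0,0,0],[0,0.003,0],1],
    [[0,0,0],[0,0.003,0],1],
    [[0,0,0],[0,0.003,0],1],
    [[0,0,0],[0,0.003,0],1],
    [[0,0,0],[0,0.003,0],1],
    [[0,0,0],[0,0.003,0],1],
    [[0,0,0],[0,0.003,0],1],
    [[0,0,0],[0,0.003,0],1],
    [[0,0,0],[0,0,0],1]
  ]
}}

```text
t: 9.95
tcp_pos: [0.5426, -0.0888, 0.1183]
tool_rot: [[-0.05, 0.998, 0.045], [0.769, 0.067, -0.636], [-0.638, 0.003, -0.77]]
force: [-0.9, 0.3, -2.2]
finger_gap: 0.157
```

Run:
```python
from fr import *
mv(0,0,.002);look('8')
```

```text
t 9.95 q [-0.75  0.78  0.68  2.16  0.51  0.49 -0.61] F [-0.9  0.3 -2.2]
local mm [ -0.3 -32.3   2.6] [ 0.22 -0.    0.02]
rv [ 0.18  0.   -0.13] shift mm [ 0.  32.7  0.7] n 0.033 tcp [ 0.575 -0.087  0.118]
axes(mm per mm) x,y,z: [[-0.7703, -0.0031, 0.6376], [-0.0028, 1.0, 0.0016], [-0.6377, -0.0006, -0.7703]]
```

View pics/c8.png

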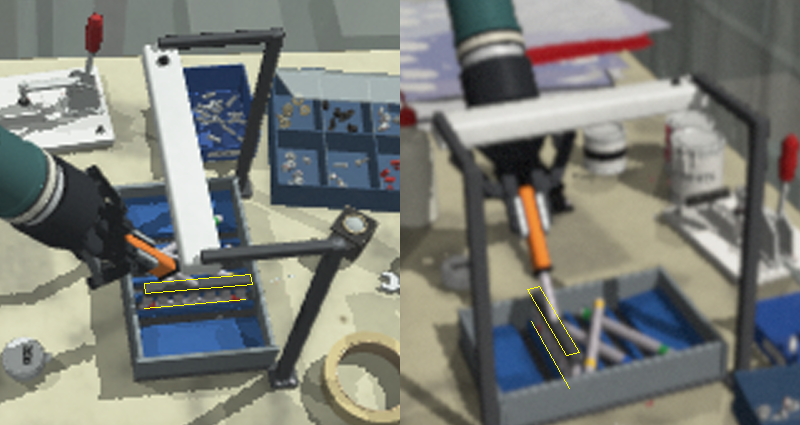

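Run:
```python
from h import *
crop(load('top'),'t8c.png',265,200,345,270,8)
```

```text
(no output)
```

View pics/t8c.png

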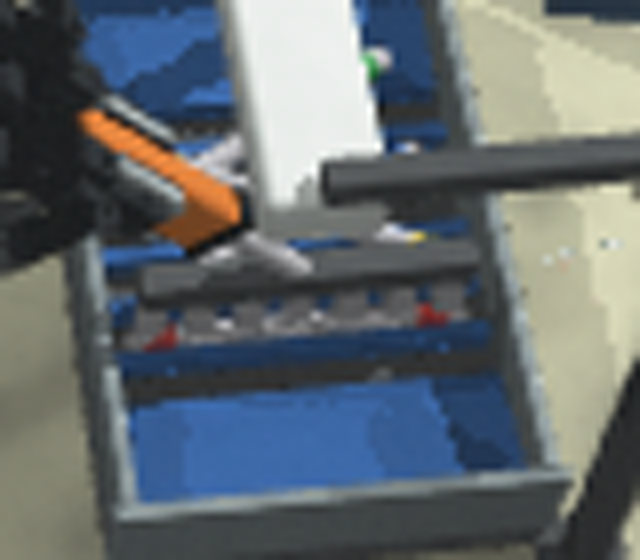

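>>> {"api": "drive_tool", "payload": {
  "steps": [
    [[0,0,0],[0,0.003,0],1],
    [[0,0,0],[0,0.003,0],1],
    [[0,0,0],[0,0.003,0],1],
    [[0,0,0],[0,0.003,0],1],
    [[0,0,0],[0,0.003,0],1],
    [[0,0,0],[0,0.003,0],1],
    [[0,0,0],[0,0.003,0],1],
    [[0,0,0],[0,0.003,0],1],
    [[0,0,0],[0,0.003,0],1],
    [[0,0,0],[0,0.003,0],1],
    [[0,0,0],[0,0,0],1]
  ]
}}

```text
t: 10.97
tcp_pos: [0.5723, -0.0868, 0.1183]
tool_rot: [[-0.05, 0.998, 0.045], [0.769, 0.067, -0.636], [-0.638, 0.003, -0.77]]
force: [0.6, -0.5, -1.9]
finger_gap: 0.153
```

Run:
```python
from fr import *
mv(0,0.03,.002);look('9')
```

```text
t 10.97 q [-0.72  0.79  0.65  2.09  0.49  0.53 -0.58] F [ 0.6 -0.5 -1.9]
local mm [-0.3 -2.5  2.6] [ 0.21 -0.01  0.01]
rv [ 0.17  0.01 -0.12] shift mm [ 0.  32.9  0.7] n 0.033 tcp [ 0.605 -0.085  0.118]
axes(mm per mm) x,y,z: [[-0.7703, -0.0031, 0.6376], [-0.0028, 1.0, 0.0016], [-0.6377, -0.0006, -0.7703]]
```

View pics/c9.png

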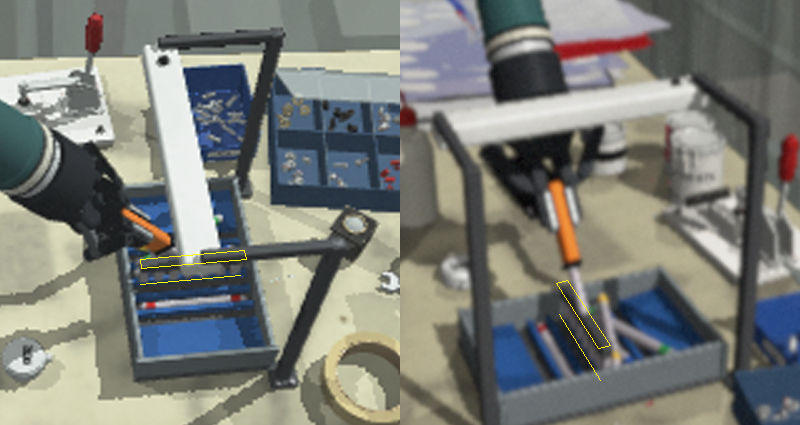

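Red is in a groove and the rake runs free. I'll continue.

>>> {"api": "drive_tool", "payload": {
  "steps": [
    [[0,0,0],[0,0.003,0],1],
    [[0,0,0],[0,0.003,0],1],
    [[0,0,0],[0,0.003,0],1],
    [[0,0,0],[0,0.003,0],1],
    [[0,0,0],[0,0.003,0],1],
    [[0,0,0],[0,0.003,0],1],
    [[0,0,0],[0,0.003,0],1],
    [[0,0,0],[0,0.003,0],1],
    [[0,0,0],[0,0.003,0],1],
    [[0,0,0],[0,0.003,0],1],
    [[0,0,0],[0,0,0],1]
  ]
}}

```text
t: 11.98
tcp_pos: [0.6019, -0.0851, 0.1184]
tool_rot: [[-0.05, 0.998, 0.044], [0.768, 0.067, -0.637], [-0.638, 0.002, -0.77]]
force: [0.7, 0.8, -1.3]
finger_gap: 0.154
```

Run:
```python
from fr import *
mv(0,0.06,.002);look('10');crop(load('side'),'s10c.png',215,225,325,300,7)
```

```text
t 11.98 q [-0.69  0.8   0.63  2.03  0.47  0.57 -0.55] F [ 0.7  0.8 -1.3]
local mm [-0.2 27.   2.7] [ 0.17 -0.03 -0.02]
rv [ 0.12  0.03 -0.13] shift mm [ 0.2 33.3  0.7] n 0.033 tcp [ 0.635 -0.083  0.118]
axes(mm per mm) x,y,z: [[-0.7703, -0.0031, 0.6376], [-0.0028, 1.0, 0.0016], [-0.6377, -0.0006, -0.7703]]
```

View pics/c10.png

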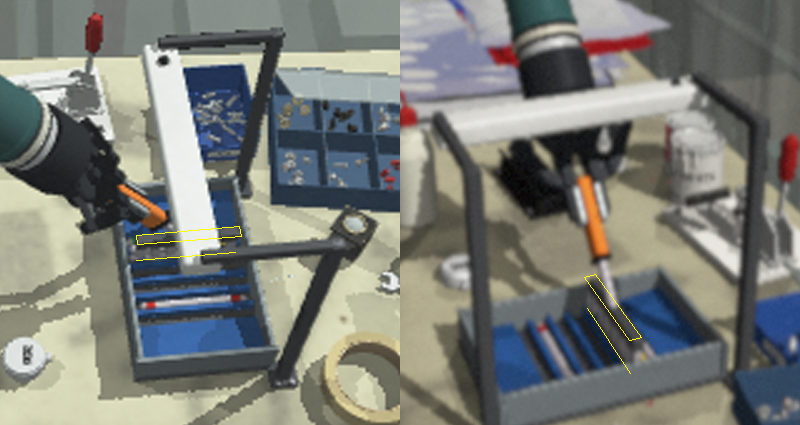

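View pics/s10c.png

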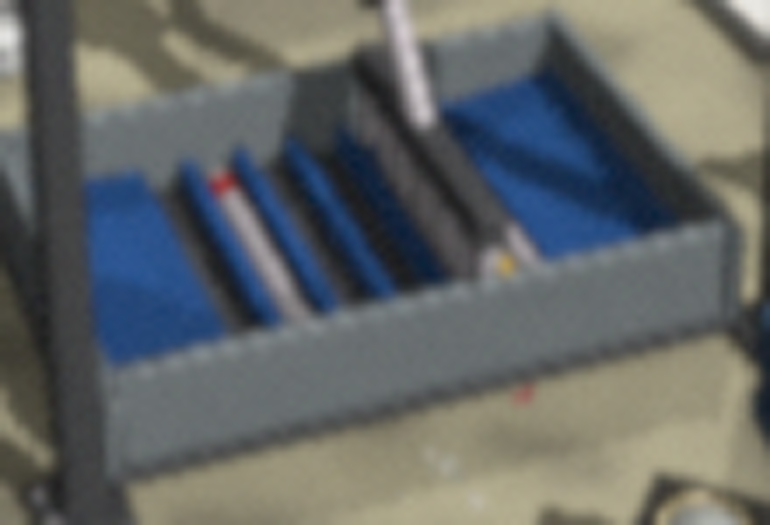

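>>> {"api": "drive_tool", "payload": {
  "steps": [
    [[0,0,0],[0,0.0025,0],1],
    [[0,0,0],[0,0.0025,0],1],
    [[0,0,0],[0,0.0025,0],1],
    [[0,0,0],[0,0.0025,0],1],
    [[0,0,0],[0,0.0025,0],1],
    [[0,0,0],[0,0.0025,0],1],
    [[0,0,0],[0,0.0025,0],1],
    [[0,0,0],[0,0.0025,0],1],
    [[0,0,0],[0,0,0],1]
  ]
}}

```text
t: 12.83
tcp_pos: [0.6219, -0.0837, 0.1184]
tool_rot: [[-0.05, 0.998, 0.045], [0.768, 0.067, -0.636], [-0.638, 0.003, -0.77]]
force: [-0.5, -0.3, -2.2]
finger_gap: 0.154
```

Run:
```python
from fr import *
mv(0,0.06,.002);look('11');crop(load('side'),'s11c.png',215,225,325,300,7)
```

```text
t 12.83 q [-0.67  0.81  0.62  1.98  0.46  0.6  -0.53] F [-0.5 -0.3 -2.2]
local mm [-0.3 47.1  2.7] [ 0.18 -0.02 -0.01]
rv [ 0.13  0.02 -0.13] shift mm [ 0.2 13.2  0.8] n 0.013 tcp [ 0.635 -0.083  0.118]
axes(mm per mm) x,y,z: [[-0.7703, -0.0031, 0.6376], [-0.0028, 1.0, 0.0016], [-0.6377, -0.0006, -0.7703]]
```

View pics/s11c.png

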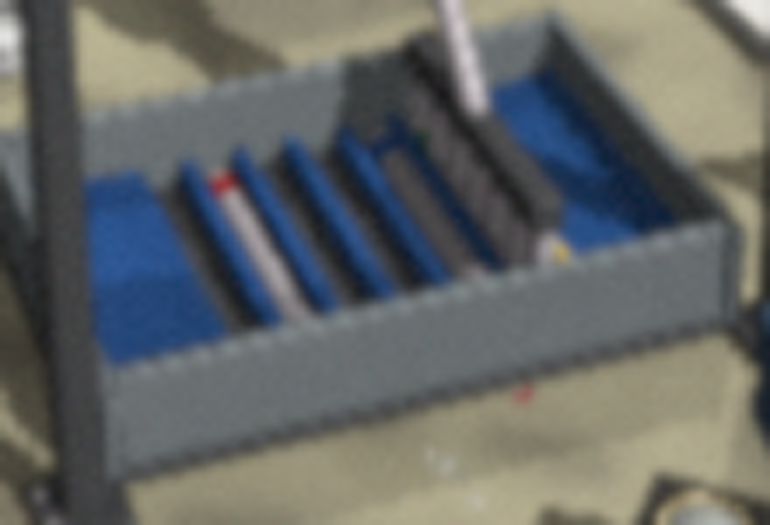

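View pics/c11.png

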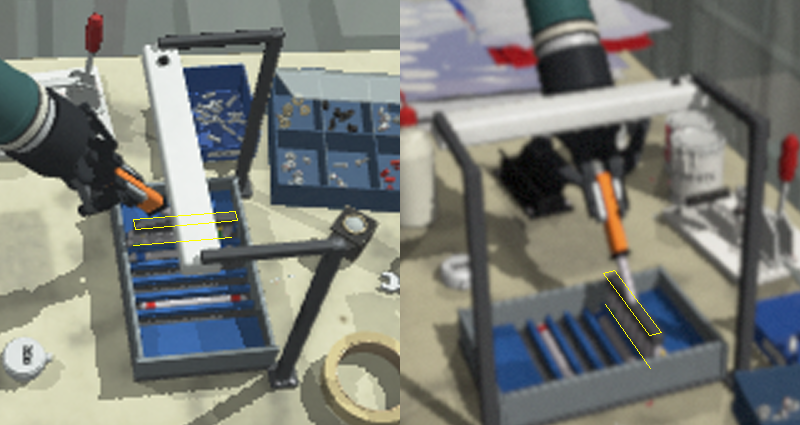

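>>> {"api": "drive_tool", "payload": {
  "steps": [
    [[0,0,0],[0,0.0025,0],1],
    [[0,0,0],[0,0.0025,0],1],
    [[0,0,0],[0,0.0025,0],1],
    [[0,0,0],[0,0.0025,0],1],
    [[0,0,0],[0,0.0025,0],1],
    [[0,0,0],[0,0.0025,0],1],
    [[0,0,0],[0,0,0],1]
  ]
}}

```text
t: 13.52
tcp_pos: [0.637, -0.0826, 0.1185]
tool_rot: [[-0.05, 0.998, 0.045], [0.769, 0.067, -0.636], [-0.638, 0.003, -0.77]]
force: [0.4, 0.2, -1.8]
finger_gap: 0.16
```

Run:
```python
from fr import *
mv(0,0.06,.002);look('12');crop(load('side'),'s12c.png',215,225,325,300,7)
```

```text
t 13.52 q [-0.65  0.82  0.61  1.95  0.46  0.62 -0.51] F [ 0.4  0.2 -1.8]
local mm [-0.4 62.3  2.8] [ 0.2  -0.01 -0.  ]
rv [ 0.15  0.01 -0.13] shift mm [ 0.2 -2.   0.9] n 0.002 tcp [ 0.635 -0.083  0.118]
axes(mm per mm) x,y,z: [[-0.7703, -0.0031, 0.6376], [-0.0028, 1.0, 0.0016], [-0.6377, -0.0006, -0.7703]]
```

View pics/s12c.png

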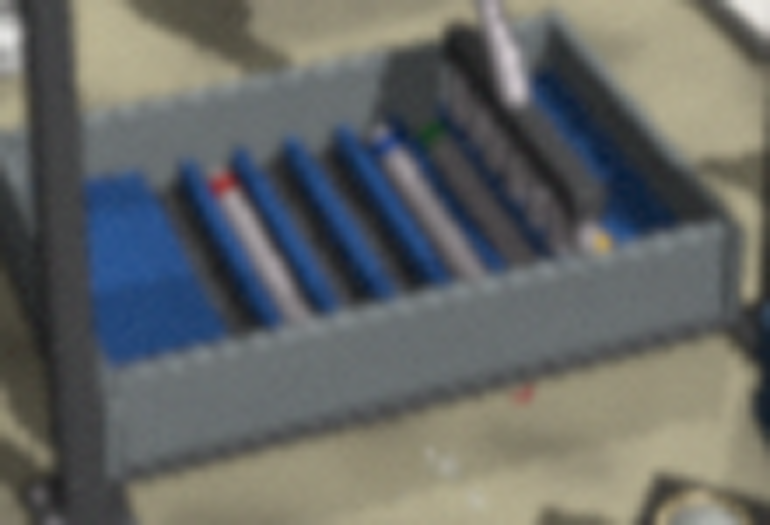

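View pics/c12.png

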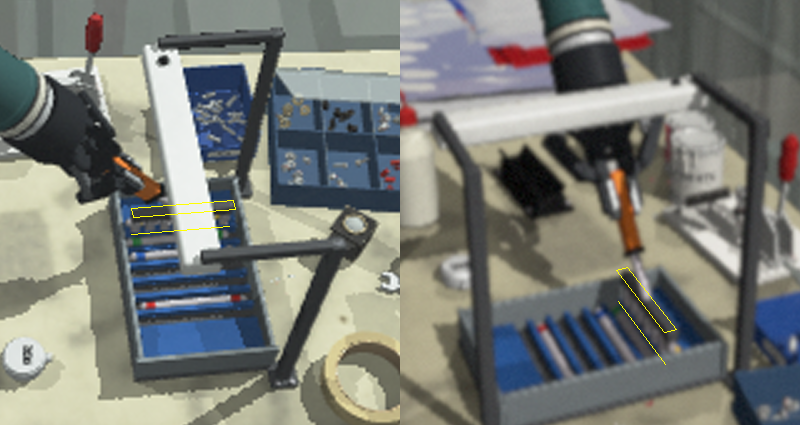

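>>> {"api": "drive_tool", "payload": {
  "steps": [
    [[0,0,0],[-0.0065,0,-0.0075],1],
    [[0,0,0],[-0.0065,0,-0.0075],1],
    [[0,0,0],[-0.003,0,-0.004],1],
    [[0,0,0],[0,0.01,0],1],
    [[0,0,0],[0,0.01,0],1],
    [[0,0,0],[0,0.009,0],1],
    [[0,0,0],[0,0,0],1],
    [[0,0,0],[0,0,0],1]
  ]
}}

```text
t: 14.28
tcp_pos: [0.666, -0.0808, 0.143]
tool_rot: [[-0.05, 0.998, 0.044], [0.768, 0.067, -0.636], [-0.638, 0.002, -0.77]]
force: [0.2, -0.2, -1.5]
finger_gap: 0.156
```

Run:
```python
from fr import *
mv(0,0.092,.006);look('13');crop(load('side'),'s13c.png',215,225,325,300,7);crop(load('top'),'t13c.png',265,180,345,240,8)
```

```text
t 14.28 q [-0.63  0.8   0.59  1.87  0.44  0.69 -0.47] F [ 0.2 -0.2 -1.5]
local mm [-0.3 91.3 27.3] [ 0.17 -0.02 -0.02]
rv [ 0.12  0.02 -0.12] shift mm [13.3  1.  16.6] n 0.021 tcp [ 0.667 -0.081  0.122]
axes(mm per mm) x,y,z: [[-0.7703, -0.0031, 0.6376], [-0.0028, 1.0, 0.0016], [-0.6377, -0.0006, -0.7703]]
```

View pics/s13c.png

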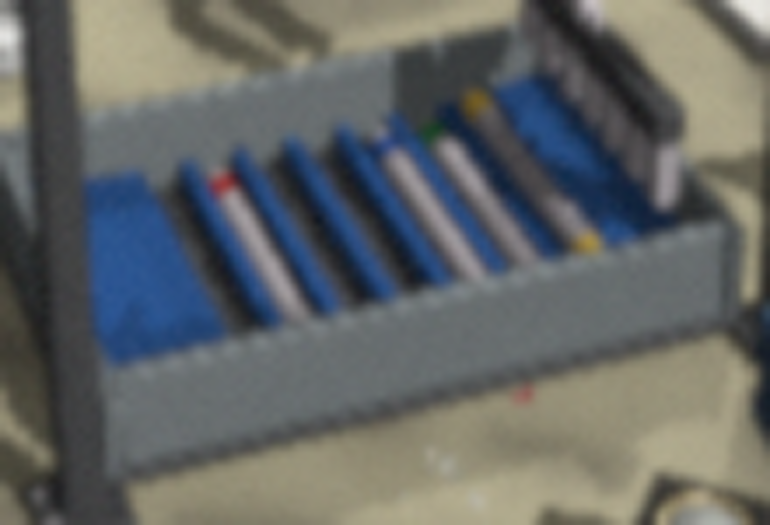

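View pics/t13c.png

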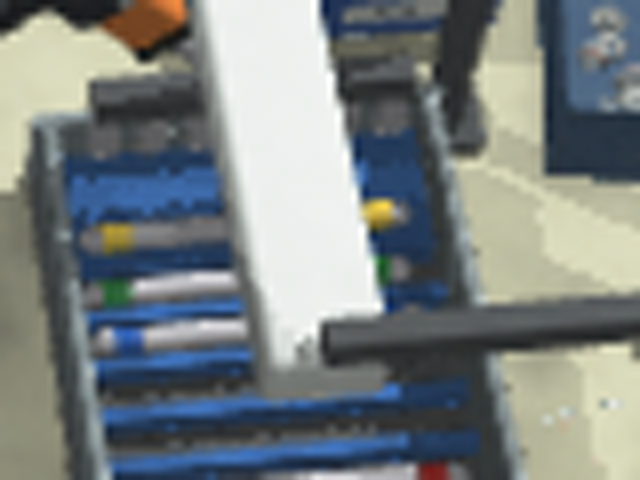

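>>> {"api": "drive_tool", "payload": {
  "steps": [
    [[0,0,0],[0,-0.007,0],1],
    [[0,0,0],[0.005,0,0.006],1],
    [[0,0,0],[0.005,0,0.006],1],
    [[0,0,0],[0.004,0,0.005],1],
    [[0,0,0],[0.001,0,0.001],1],
    [[0,0,0],[0,0,0],1],
    [[0,0,0],[0,0,0],1]
  ]
}}

```text
t: 14.97
tcp_pos: [0.6582, -0.0814, 0.1196]
tool_rot: [[-0.05, 0.998, 0.044], [0.768, 0.067, -0.637], [-0.638, 0.002, -0.77]]
force: [-0.7, -0.2, -1.4]
finger_gap: 0.154
```

Run:
```python
from fr import *
mv(0,0.06,.0025)
```

```text
t 14.97 q [-0.63  0.83  0.59  1.89  0.44  0.65 -0.49] F [-0.7 -0.2 -1.4]
local mm [-0.3 83.4  3.9] [ 0.13 -0.04 -0.01]
rv [ 0.09  0.04 -0.09] shift mm [  0.7 -23.2   1.2] n 0.023 tcp [ 0.635 -0.083  0.118]
axes(mm per mm) x,y,z: [[-0.7703, -0.0031, 0.6376], [-0.0028, 1.0, 0.0016], [-0.6377, -0.0006, -0.7703]]
```

>>> {"api": "drive_tool", "payload": {
  "steps": [
    [[0,0,0],[0.0002,-0.003,0.0003],1],
    [[0,0,0],[0.0002,-0.003,0.0003],1],
    [[0,0,0],[0.0002,-0.003,0.0003],1],
    [[0,0,0],[0.0002,-0.003,0.0003],1],
    [[0,0,0],[0,-0.003,0],1],
    [[0,0,0],[0,-0.003,0],1],
    [[0,0,0],[0,-0.003,0],1],
    [[0,0,0],[0,-0.003,0],1],
    [[0,0,0],[0,-0.003,0],1],
    [[0,0,0],[0,-0.003,0],1],
    [[0,0,0],[0,-0.003,0],1],
    [[0,0,0],[0,-0.003,0],1],
    [[0,0,0],[0,-0.003,0],1],
    [[0,0,0],[0,-0.003,0],1],
    [[0,0,0],[0,-0.003,0],1],
    [[0,0,0],[0,-0.003,0],1],
    [[0,0,0],[0,0,0],1]
  ]
}}

```text
t: 16.38
tcp_pos: [0.61, -0.0848, 0.1184]
tool_rot: [[-0.05, 0.998, 0.044], [0.768, 0.067, -0.636], [-0.638, 0.002, -0.77]]
force: [0.8, 0.3, -2.9]
finger_gap: 0.153
```

Run:
```python
from fr import *
mv(0,0.01,.0025);look('14');crop(load('side'),'s14c.png',215,225,325,300,7)
```

```text
t 16.38 q [-0.68  0.8   0.63  2.01  0.47  0.58 -0.54] F [ 0.8  0.3 -2.9]
local mm [ 0.  35.1  2.7] [ 0.15 -0.02 -0.01]
rv [ 0.11  0.02 -0.1 ] shift mm [  0.2 -24.8   0.1] n 0.025 tcp [ 0.585 -0.086  0.118]
axes(mm per mm) x,y,z: [[-0.7703, -0.0031, 0.6376], [-0.0028, 1.0, 0.0016], [-0.6377, -0.0006, -0.7703]]
```

View pics/s14c.png

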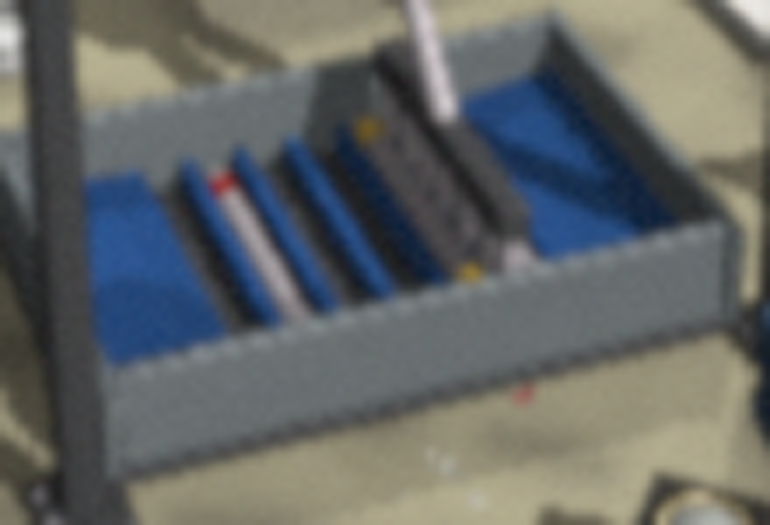

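Yellow is rolling aligned just ahead of the rake. I'll push on to groove +10.

>>> {"api": "drive_tool", "payload": {
  "steps": [
    [[0,0,0],[0,-0.0025,0],1],
    [[0,0,0],[0,-0.0025,0],1],
    [[0,0,0],[0,-0.0025,0],1],
    [[0,0,0],[0,-0.0025,0],1],
    [[0,0,0],[0,-0.0025,0],1],
    [[0,0,0],[0,-0.0025,0],1],
    [[0,0,0],[0,-0.0025,0],1],
    [[0,0,0],[0,-0.0025,0],1],
    [[0,0,0],[0,-0.002,0],1],
    [[0,0,0],[0,0,0],1]
  ]
}}

```text
t: 17.32
tcp_pos: [0.5874, -0.0863, 0.1182]
tool_rot: [[-0.05, 0.998, 0.043], [0.768, 0.066, -0.637], [-0.638, 0.001, -0.77]]
force: [0.0, 0.1, -2.0]
finger_gap: 0.154
```

Run:
```python
from fr import *
mv(0,-0.01,.0025);look('15');crop(load('side'),'s15c.png',215,225,325,300,7)
```

```text
t 17.32 q [-0.7   0.79  0.64  2.06  0.48  0.55 -0.56] F [ 0.   0.1 -2. ]
local mm [ 0.2 12.3  2.5] [ 0.09 -0.03 -0.05]
rv [ 0.03  0.03 -0.09] shift mm [  0.1 -22.2  -0.1] n 0.022 tcp [ 0.565 -0.088  0.118]
axes(mm per mm) x,y,z: [[-0.7703, -0.0031, 0.6376], [-0.0028, 1.0, 0.0016], [-0.6377, -0.0006, -0.7703]]
```

View pics/s15c.png

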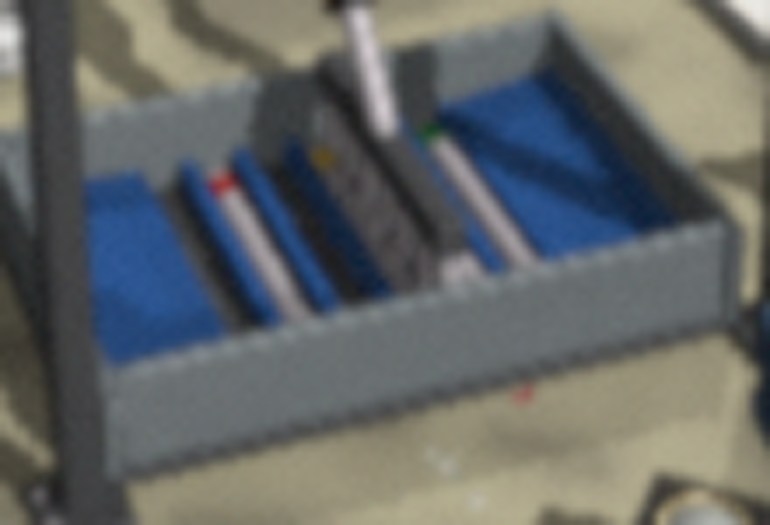

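>>> {"api": "drive_tool", "payload": {
  "steps": [
    [[0,0,0],[0,-0.0025,0],1],
    [[0,0,0],[0,-0.0025,0],1],
    [[0,0,0],[0,-0.0025,0],1],
    [[0,0,0],[0,-0.0025,0],1],
    [[0,0,0],[-0.006,0,-0.0075],1],
    [[0,0,0],[-0.0065,0,-0.0075],1],
    [[0,0,0],[-0.0065,0,-0.0075],1],
    [[0,0,0],[-0.0065,0,-0.0075],1],
    [[0,0,0],[0,0,0],1]
  ]
}}

```text
t: 18.17
tcp_pos: [0.5796, -0.0879, 0.1604]
tool_rot: [[-0.047, 0.998, 0.047], [0.769, 0.066, -0.636], [-0.638, 0.006, -0.77]]
force: [0.6, 0.5, -1.9]
finger_gap: 0.158
```

Run:
```python
from fr import *
mv(-.1,0,.046);look('16');crop(load('side'),'s16c.png',215,225,325,300,7);crop(load('top'),'t16c.png',265,180,345,250,8)
```

```text
t 18.17 q [-0.72  0.71  0.66  2.07  0.49  0.61 -0.53] F [ 0.6  0.5 -1.9]
local mm [ 1.2  4.9 44.7] [ 0.39  0.01 -0.07]
rv [ 0.26 -0.01 -0.31] shift mm [ 77.1  -4.  -65.5] n 0.101 tcp [0.569 0.013 0.162]
axes(mm per mm) x,y,z: [[-0.7703, -0.0031, 0.6376], [-0.0028, 1.0, 0.0016], [-0.6377, -0.0006, -0.7703]]
```

View pics/s16c.png

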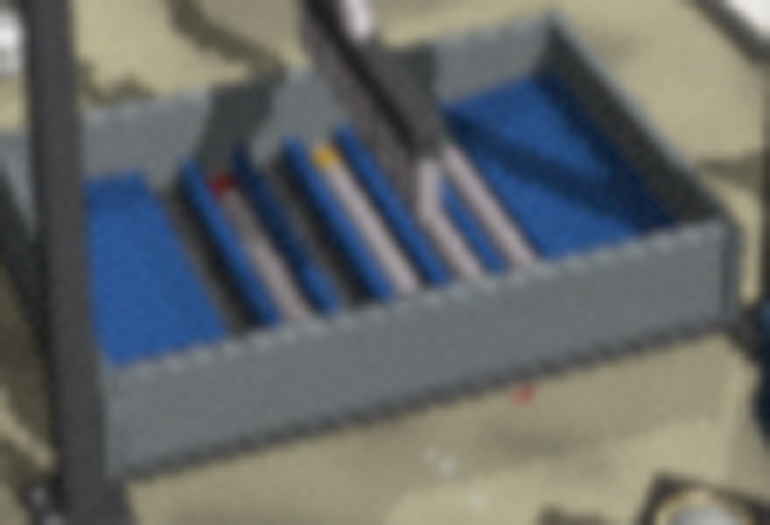

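View pics/t16c.png

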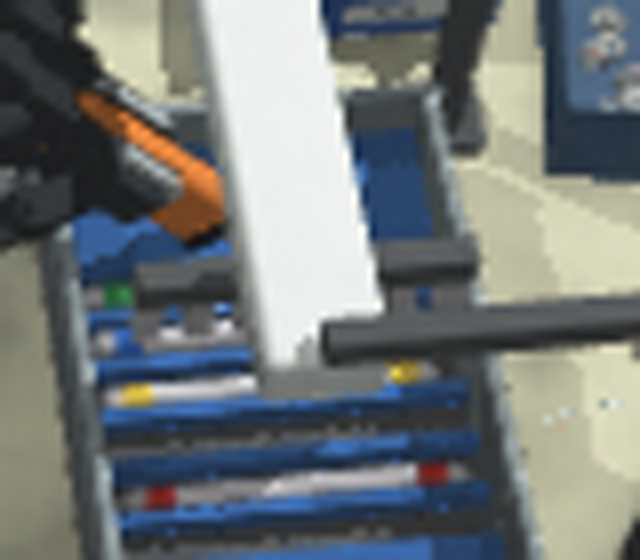

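>>> {"api": "drive_tool", "payload": {
  "steps": [
    [[0,0,0],[0.015,0,-0.0135],1],
    [[0,0,0],[0.0154,0,-0.0128],1],
    [[0,0,0],[0.0154,0,-0.0128],1],
    [[0,0,0],[0.0154,0,-0.0128],1],
    [[0,0,0],[0.0154,0,-0.0128],1],
    [[0,0,0],[0.0154,0,-0.0128],1],
    [[0,0,0],[0.0154,0,-0.0128],1],
    [[0,0,0],[0.0154,0,-0.0128],1],
    [[0,0,0],[0.0154,0,-0.0128],1],
    [[0,0,0],[0.0154,0,-0.0128],1],
    [[0,0,0],[0,0,0],1],
    [[0,0,0],[0,0,0],1]
  ]
}}

```text
t: 19.27
tcp_pos: [0.565, 0.1145, 0.158]
tool_rot: [[-0.053, 0.998, 0.046], [0.769, 0.07, -0.636], [-0.637, 0.001, -0.77]]
force: [0.1, -0.2, -1.8]
finger_gap: 0.152
```

```bash
cat >> fr.py <<'E'
R0=np.array([[-0.0864, 0.9937, 0.0708], [0.7654, 0.1117, -0.6337], [-0.6377, -0.0006, -0.7703]]);p0=np.array([0.6071744,0.2783796,0.10522319])
def back(dz,dx=0,dy=0):
    s=arm.state();rv,sh=plan(s['tool_rot'],s['tcp_pos'],R0,p0+[dx,dy,dz])
    print('t',s['t'],'q',s['q'].round(2),'F',s['force'].round(1),s['moment'].round(2));print('d mm',((s['tcp_pos']-p0)*1e3).round(1));print('rv',rv.round(2),'shift mm',(sh*1e3).round(1),np.linalg.norm(sh).round(3))
E
python3 - <<'E'
from fr import *
back(.085);print(local())
E
```

```text
t 19.2667 q [-0.96  0.74  0.57  1.93  0.34  0.87 -0.66] F [ 0.1 -0.2 -1.8] [ 0.97  0.05 -0.02]
d mm [ -42.2 -163.9   52.7]
rv [-1.45 -0.02 -1.93] shift mm [ 101.2   60.2 -125.7] 0.172
(array([-0.20177271,  0.00301911,  0.04220967]), array([0.11004239, 0.01782293, 0.16778829]))
```

>>> {"api": "drive_tool", "payload": {
  "steps": [
    [[-1.45,0,-1.9],[0,0,0],1],
    [[0,0,0],[0.0126,0.0075,-0.0157],1],
    [[0,0,0],[0.0126,0.0075,-0.0157],1],
    [[0,0,0],[0.0126,0.0075,-0.0157],1],
    [[0,0,0],[0.0126,0.0075,-0.0157],1],
    [[0,0,0],[0.0126,0.0075,-0.0157],1],
    [[0,0,0],[0.0126,0.0075,-0.0157],1],
    [[0,0,0],[0.0126,0.0075,-0.0157],1],
    [[0,0,0],[0.0126,0.0075,-0.0157],1],
    [[0,0,0],[0,0,0],1],
    [[0,0,0],[0,0,0],1],
    [[0,0,0],[0,0,0],1],
    [[0,0,0],[0,0,0],1]
  ]
}}

```text
t: 20.35
tcp_pos: [0.6071, 0.2729, 0.1911]
tool_rot: [[-0.081, 0.995, 0.066], [0.764, 0.105, -0.637], [-0.64, -0.001, -0.768]]
force: [-0.3, 0.5, -2.3]
finger_gap: 0.158
```

Run:
```python
from fr import *
back(.06)
```

```text
t 20.35 q [-1.04  0.8   0.52  1.63  0.26  1.15 -0.65] F [-0.3  0.5 -2.3] [ 0.98  0.09 -0.04]
d mm [-0.1 -5.4 85.9]
rv [-0.28  0.17 -0.29] shift mm [20.7  0.7 16.5] 0.026
```

>>> {"api": "drive_tool", "payload": {
  "steps": [
    [[-0.28,0.15,-0.3],[0,0,0],1],
    [[0,0,0],[0.01,0.0007,0.008],1],
    [[0,0,0],[0.0107,0,0.0085],1],
    [[0,0,0],[0,0,0],1],
    [[0,0,0],[0,0,0],1],
    [[0,0,0],[0,0,0],1],
    [[0,0,0],[0,0,0],1]
  ]
}}

```text
t: 20.93
tcp_pos: [0.6079, 0.2813, 0.1655]
tool_rot: [[-0.088, 0.993, 0.074], [0.766, 0.115, -0.632], [-0.636, 0.001, -0.771]]
force: [0.0, -0.2, -1.9]
finger_gap: 0.154
```

Run:
```python
from fr import *
back(.045);b=grab('top','t17.png');crop(b,'t17c.png',100,165,210,245,7)
```

```text
t 20.9333 q [-1.04  0.83  0.5   1.63  0.25  1.12 -0.66] F [ 0.  -0.2 -1.9] [ 0.99  0.15 -0.01]
d mm [ 0.8  2.9 60.3]
rv [ 0.2  -0.1   0.08] shift mm [ 7.6 -1.1 13.6] 0.016
```

View pics/t17c.png

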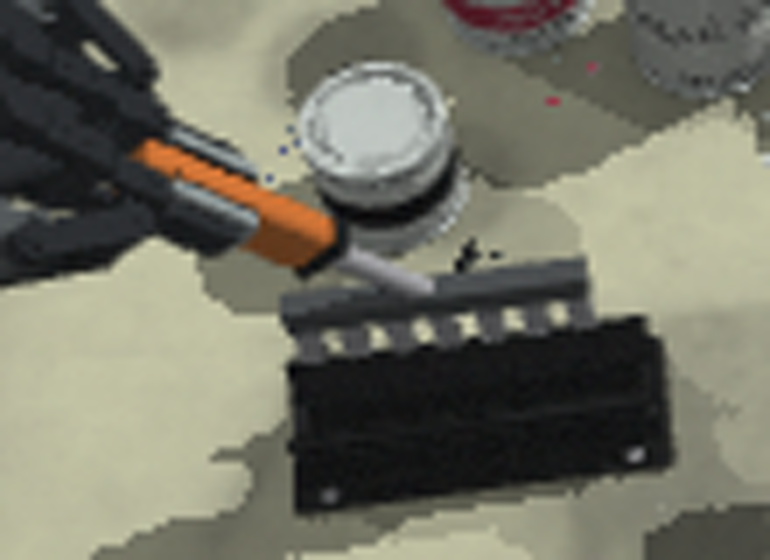

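>>> {"api": "drive_tool", "payload": {
  "steps": [
    [[0.2,-0.1,0],[0,0,0],1],
    [[0,0,0],[0.0038,-0.0011,0.0068],1],
    [[0,0,0],[0.0038,0,0.0068],1],
    [[0,0,0],[0,0,0],1],
    [[0,0,0],[0,0,0],1],
    [[0,0,0],[0,0,0],1],
    [[0,0,0],[0,0,0],1]
  ]
}}

```text
t: 21.57
tcp_pos: [0.607, 0.2785, 0.1501]
tool_rot: [[-0.088, 0.994, 0.071], [0.766, 0.113, -0.633], [-0.637, -0.002, -0.771]]
force: [0.2, -0.4, -2.1]
finger_gap: 0.155
```

Run:
```python
from fr import *
back(.020)
```

```text
t 21.5667 q [-1.04  0.85  0.5   1.64  0.25  1.1  -0.67] F [ 0.2 -0.4 -2.1] [ 0.98  0.11 -0.01]
d mm [-0.1  0.1 44.9]
rv [-0.   -0.02  0.09] shift mm [15.7  0.1 19.3] 0.025
```

Aligned within 0.1 mm of the pick-up pose. Lowering.

>>> {"api": "drive_tool", "payload": {
  "steps": [
    [[0,0,0],[0.0039,0,0.0048],1],
    [[0,0,0],[0.0039,0,0.0048],1],
    [[0,0,0],[0.0039,0,0.0048],1],
    [[0,0,0],[0.0039,0,0.0048],1],
    [[0,0,0],[0,0,0],1],
    [[0,0,0],[0,0,0],1]
  ]
}}

```text
t: 22.07
tcp_pos: [0.6065, 0.2782, 0.1245]
tool_rot: [[-0.089, 0.994, 0.07], [0.765, 0.113, -0.634], [-0.638, -0.003, -0.77]]
force: [-0.1, -0.5, -2.9]
finger_gap: 0.155
```

Run:
```python
from fr import *
back(.0)
```

```text
t 22.0667 q [-1.04  0.88  0.49  1.65  0.24  1.06 -0.68] F [-0.1 -0.5 -2.9] [0.94 0.09 0.03]
d mm [-0.7 -0.2 19.2]
rv [-0.06  0.02  0.15] shift mm [12.4  0.7 14.8] 0.019
```

>>> {"api": "drive_tool", "payload": {
  "steps": [
    [[0,0,0],[0.003,0.0007,0.0037],1],
    [[0,0,0],[0.003,0,0.0037],1],
    [[0,0,0],[0.003,0,0.0037],1],
    [[0,0,0],[0.0027,0,0.003],1],
    [[0,0,0],[0,0,0],1],
    [[0,0,0],[0,0,0],1],
    [[0,0,0],[0,0,0],1]
  ]
}}

```text
t: 22.65
tcp_pos: [0.6076, 0.2784, 0.107]
tool_rot: [[-0.088, 0.994, 0.071], [0.765, 0.113, -0.634], [-0.637, -0.002, -0.771]]
force: [-0.1, 0.0, -2.1]
finger_gap: 0.156
```

Run:
```python
from fr import *
back(.0);b=grab('top','t18.png');crop(b,'t18c.png',100,165,210,245,7)
```

```text
t 22.65 q [-1.03  0.9   0.49  1.65  0.24  1.04 -0.69] F [-0.1  0.  -2.1] [0.95 0.09 0.03]
d mm [0.4 0.  1.8]
rv [-0.01 -0.02  0.1 ] shift mm [ 1.2 -0.4  1.3] 0.002
```

View pics/t18c.png

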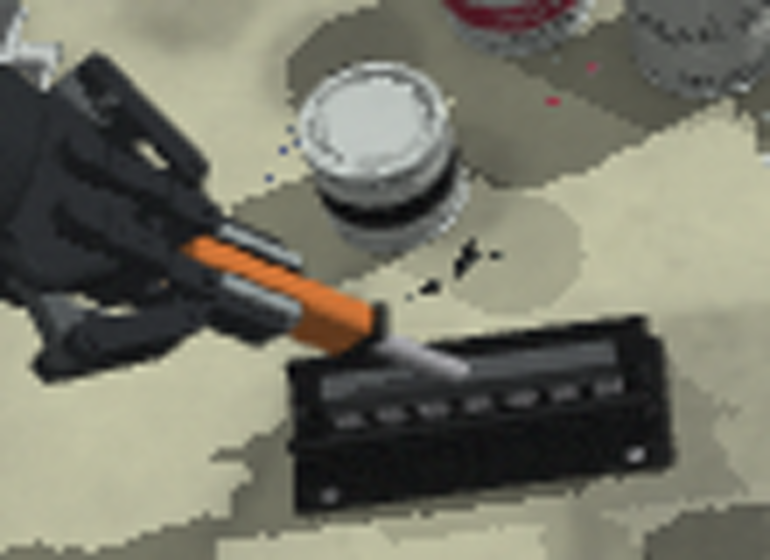

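>>> {"api": "drive_tool", "payload": {
  "steps": [
    [[0,0,0],[0.0006,0,0.0007],1],
    [[0,0,0],[0.0006,0,0.0007],1],
    [[0,0,0],[0,0,0],1],
    [[0,0,0],[0,0,0],1]
  ]
}}

```text
t: 23.03
tcp_pos: [0.6077, 0.2785, 0.1053]
tool_rot: [[-0.088, 0.994, 0.071], [0.765, 0.113, -0.633], [-0.637, -0.002, -0.771]]
force: [0.4, 0.9, -1.0]
finger_gap: 0.156
```

Run:
```python
from fr import *
back(.0)
```

```text
t 23.0333 q [-1.03  0.91  0.49  1.65  0.24  1.04 -0.69] F [ 0.4  0.9 -1. ] [0.81 0.08 0.06]
d mm [0.5 0.1 0.1]
rv [ 0.01 -0.02  0.1 ] shift mm [ 0.  -0.5  0.1] 0.001
```

>>> {"api": "drive_tool", "payload": {
  "steps": [
    [[0,0,0],[0,0,0],0.5],
    [[0,0,0],[0,0,0],0.3],
    [[0,0,0],[0,0,0],0.0],
    [[0,0,0],[0,0,0],-0.4],
    [[0,0,0],[0,0,0],-0.8],
    [[0,0,0],[0,0,0],-1],
    [[0,0,0],[0,0,0],-1],
    [[0,0,0],[0,0,0],-1],
    [[0,0,0],[0,0,0],-1],
    [[0,0,0],[0,0,0],-1],
    [[0,0,0],[0,0,0],-1]
  ]
}}

```text
t: 23.95
tcp_pos: [0.6075, 0.2784, 0.1051]
tool_rot: [[-0.088, 0.994, 0.07], [0.766, 0.113, -0.633], [-0.637, -0.002, -0.771]]
force: [-0.6, -0.2, 0.1]
finger_gap: 1.0
```

Run:
```python
from fr import *
back(.0);b=grab('top','t19.png');crop(b,'t19c.png',100,165,210,245,7)
```

```text
t 23.95 q [-1.03  0.91  0.49  1.65  0.24  1.04 -0.69] F [-0.6 -0.2  0.1] [0.6  0.12 0.03]
d mm [ 0.3  0.  -0.2]
rv [-0.02 -0.03  0.1 ] shift mm [-0.1 -0.3 -0.1] 0.0
```

View pics/t19c.png

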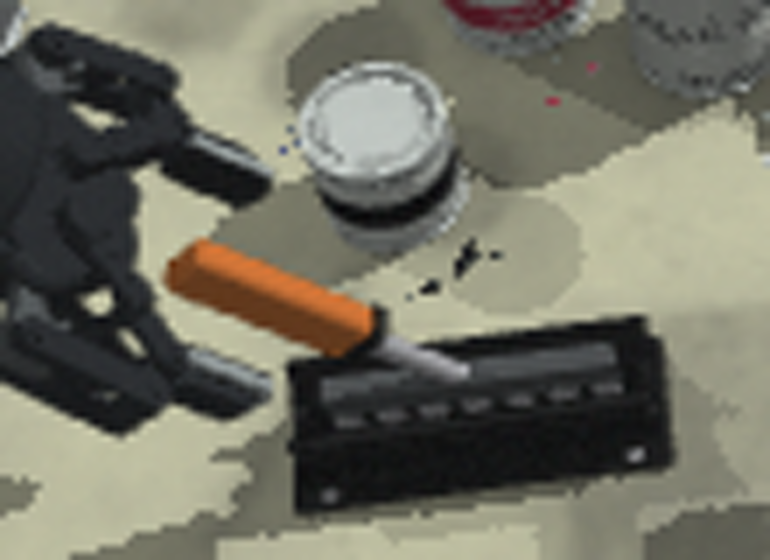

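Released; the rake stands. Retracting along the handle.

>>> {"api": "drive_tool", "payload": {
  "steps": [
    [[0,0,0],[0,0,-0.01],-1],
    [[0,0,0],[0,0,-0.015],-1],
    [[0,0,0],[0,0,-0.02],-1],
    [[0,0,0],[0,0,-0.02],-1],
    [[0,0,0],[0,0,-0.025],-1],
    [[0,0,0],[0,0,-0.025],-1],
    [[0,0,0],[0,0,-0.02],-1],
    [[0,0,0],[0,0,0],-1],
    [[0,0,0],[0,0,0],-1],
    [[0,0,0],[0,0,0],-1],
    [[0,0,0],[0,0,0],-1]
  ]
}}

```text
t: 24.92
tcp_pos: [0.5974, 0.3621, 0.2081]
tool_rot: [[-0.088, 0.994, 0.068], [0.764, 0.111, -0.635], [-0.639, -0.004, -0.769]]
force: [-0.2, 0.0, -0.3]
finger_gap: 1.001
```

Run:
```python
from fr import *
b=grab('top','t20.png');a=grab('side','s20.png');crop(b,'t20a.png',115,180,205,250,5);crop(a,'s20a.png',215,140,325,300,3.7);crop(b,'t20b.png',265,180,345,270,6)
A=cv2.imread('pics/t20a.png');B=cv2.imread('pics/t20b.png');print(arm.state()['t'],arm.state()['force'])
```

```text
25.0167 [ 0.33873671 -0.15331605 -0.7987369 ]
```

View pics/t20a.png

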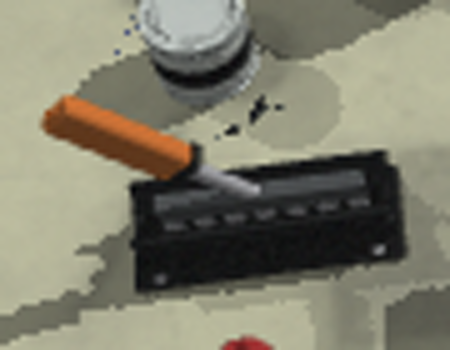

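View pics/s20a.png

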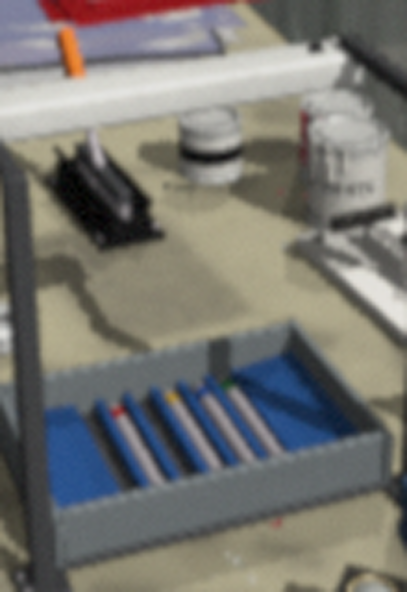

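View pics/t20.png

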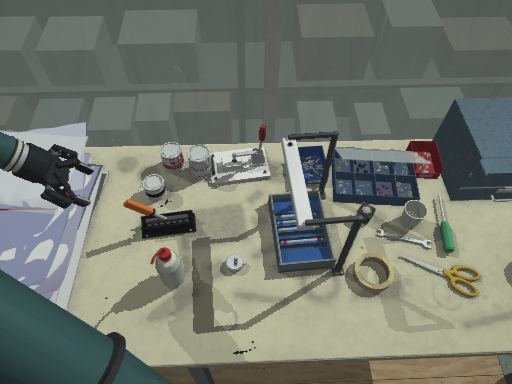

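View pics/t20b.png

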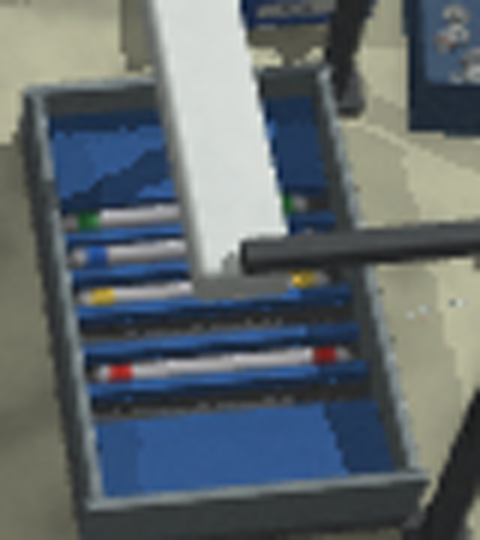

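All four rods lie in grooves, the rake stands in its rest, the gripper is clear and the bystanders are in place.

```bash
python3 -c "
from plant import arm
print(arm.finish_job())"
```

```text
the job is handed in; nothing more can be done
None
```

The job is done and handed in at about 25 s of the 72 s allowed. `finish_job` gave no verdict.

- **Combing:** I took the rake by its leaning handle. One sweep towards +y, with the tine tips about 2.5 mm above the ridges by my pose estimate, put red in the groove at -30 mm, blue in +30 and green in +50. Yellow was pushed onto the far margin, so I lifted the rake over it and swept back, which put it in the +10 groove.
- **Putting back:** I lowered the rake to within 1 mm of the pose where I picked it up, let go, and backed the gripper off along the handle.

The last pictures from both cameras show all four rods in grooves and along them, and the rake upright in its slot as at the start. The gripper is clear, and the bystanders I could see have not moved. The wrist force stayed within a few newtons in every reading I took.

Two things I could not fully check:
- **Camera disagreement:** The side camera placed things about 2 to 3 mm off from the top camera. I went by the top camera, and no later check showed a problem from that.
- **Hidden parts:** The light bar hides the middles of green, blue and yellow from the top camera. For those I relied on their visible ends and the side view.

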